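# Lay out the pastry station from the washed stack

### The job

Lay out the pastry station from the stack that came out of the wash: stand each steel pastry ring in the middle of the cake board of its own size (larger ring on the larger board), cover the steel bowl of lemons with the grey silicone lid, well centred and knob up, and set the emptied wooden bowl gently, upright, in the middle of the scale's round plate. Do not shift or knock over the jug or the kitchen timer.

Things in the scene. Friction and masses are not known exactly. Their poses are not given: they have to be found in the camera images.
- large_ring: the larger of two open stainless pastry rings: upright tube 64 mm outside diameter, 2 mm wall, 45 mm high, about 70 g; at the start it stands on the lid, its centre about 47 mm from the lid's centre. Origin: centre of its lower edge, z up along its axis. Grasp it across its outside.
- small_ring: the smaller pastry ring: 44 mm outside diameter, 2 mm wall, 45 mm high, about 50 g; at the start it stands on the lid on the other side of the knob, about 43 mm from the lid's centre. Origin: centre of its lower edge, z up along its axis.
- lid: flat grey silicone lid, stiff, 168 mm diameter, 5 mm thick, with a knob in the middle of its top (22 mm diameter, narrower 18 mm neck on the lowest 10 mm, knob top 29 mm above the lid's underside), about 120 g; at the start it lies loose on the rim of the wooden bowl. Origin: centre of the underside, z up. The large ring stands at about +y of it, the small ring at about -y.
- wooden_bowl: round wooden salad bowl at the bottom of the stack: 180 mm outside diameter, 75 mm high; the upper 39 mm of its wall is upright and 12 mm thick (slightly faceted, wall centre 83 to 84 mm from the axis); foot 104 mm across; empty inside; about 320 g. Its rim shows round the lid. Origin: centre of its underside, z up. Lift it by pinching the rim from above.
- large_board: the larger round brown cardboard cake board: disc 96 mm diameter, 4 mm thick, flat on the counter, does not slide. Origin: centre of its underside, z up.
- small_board: the smaller round brown cardboard cake board: disc 72 mm diameter, 4 mm thick, flat on the counter, does not slide. Origin: centre of its underside, z up.
- steel_bowl: round stainless bowl with four lemons in it, loose, about 1.1 kg: rim 148 mm outside diameter, rim 85 mm above its underside, lemons all below the rim; the lid lies flat on the rim and overhangs it by 10 mm all round when centred. Origin: centre of its underside, z up.
- scale: white kitchen scale with a round steel plate (128 mm diameter) on it, the plate's top 40 mm above the counter; it does not slide or sink. Origin: on the counter under the middle of the plate, z up. The flat scale body is 170 x 150 mm (x, y) and 26 mm high, its middle 18 mm towards the scale's -x, with a small display on that side.
- jug: white ceramic jug, bystander, loose: belly 80 mm across, 125 mm high, with a handle reaching 67 mm from its axis on its own +y side. Origin: centre of its underside, z up. Must stay where it is.
- timer: round wind-up kitchen timer, bystander, loose: 56 mm across, 46 mm high. Origin: centre of its underside, z up. Must stay where it is.
There are look-alikes about, which are no part of the job. What is shaped like the small_ring but purple or yellow is not meant.

How it is judged:
At the end, for the whole second after the job is handed in: Each ring stands upright on the board of its size, centred within 12 mm; the lid lies level, knob up, on the steel bowl's rim, centred within 12 mm; the wooden bowl stands upright on the scale's plate, centred within 15 mm; all let go and at rest (horizontal distance between large_ring and large_board below 0.012 m and z of large_ring in the frame of large_board between 0.001 and 0.008 m and angle between each of large_ring, small_ring, lid, wooden_bowl, steel_bowl's own z axis and vertical below 0.06 rad and horizontal distance between small_ring and small_board below 0.012 m and z of small_ring in the frame of small_board between 0.001 and 0.008 m and horizontal distance between lid and steel_bowl below 0.012 m and z of lid in the frame of steel_bowl between 0.081 and 0.09 m and horizontal distance between wooden_bowl and scale below 0.015 m and z of wooden_bowl in the frame of scale between 0.036 and 0.045 m and linear speed of each of large_ring, small_ring, lid, wooden_bowl, steel_bowl below 0.02 m/s and angular speed of each of large_ring, small_ring, lid, wooden_bowl, steel_bowl below 0.2 rad/s); the robot touches nothing.
It fails at once if the jug is shifted by more than 30 mm or tipped (distance of jug from where it was at the start of the episode above 0.03 m or angle between jug's own z axis and vertical above 0.35 rad).
It fails at once if the timer is shifted by more than 30 mm or tipped (distance of timer from where it was at the start of the episode above 0.03 m or angle between timer's own z axis and vertical above 0.35 rad).
It fails at once if the wooden bowl is dropped or rammed onto the scale (over 60 N) (contact force between wooden_bowl and scale above 60 N).
It also fails if it takes over 131 s, if anything falls off the work surface, if the arm or the gripper's body presses on something with over 40 N, if the wrist force passes 120 N, or if a joint passes its speed limit or range.

### The arm

A 6-joint arm with a two-finger parallel gripper is mounted at the origin on the work surface. World frame = base frame: x ahead of the robot, y to its left, z up, the work surface at z = 0. Lengths are in m, angles in rad, forces in N, time in s.
With the tool pointing down it reaches from about 0.3 to 0.775 m from the base axis. Payload 14.6 kg.
Tool frame: the origin (TCP) lies at the very end of the fingers, on their centre line; the grasp point (between the pads) lies 19 mm behind it; z points along the fingers, y is the direction in which the jaws open and shut (so a half turn about z gives the same grasp; the last joint's range is limited). The gripper opens to 94 mm and grips with 3 to 60 N. Pads are 16 mm wide; open, the fingers measure 119 mm over their backs; the gripper's body (75 mm by 177 mm) begins 78 mm behind the grasp point.
Start: joints at [-1.388, 0.3, 1.521, -0, 1.321, -0.067], TCP at [0.136, -0.533, 0.205] pointing down, gripper open.
Joint ranges: [-3.03, 3.03], [-0.79, 2.21], [0.23, 2.52], [-1.04, 4.18], [0, 3.07], [-2.55, 2.55]. Speed limits (rad/s): [2.22, 2.22, 2.57, 3.14, 3.14, 3.14].

### API

Orientations are given as [roll, pitch, yaw] about the fixed x, y, z axes, in that order (R = Rz(yaw) Ry(pitch) Rx(roll)).
In Python, from station import get_obs, vision, hand_in gives the robot as it stands.
- The arm moves only by the tool play_rows, never from a script. Its argument "moves" is a list of rows, each an object with "claw": the opening, from 0 (shut) to 1 (fully open); "linear": the shift along the tool's x, y, z in mm, a list of three; "turn": the turn, a rotation vector about the tool's x, y, z in rad, a list of three. In form: [{"claw": claw, "linear": [tx, ty, tz], "turn": [ax, ay, az]}, ...]. A call has 1 to 8 rows; each row is the pose to reach, as a shift and turn from the pose measured when the call began, along the tool's axes at that moment; what a row does not reach only later rows make up. A row lasts 1/8 s, in which the tool goes at most 62.5 mm and 10.7 degrees, less where a joint would pass 70% of its speed; a pose out of reach is approached as far as the arm can. A call with a gripper value outside its range is refused whole. The fingers move at their own pace and stop on an object; "force" is the grip in N (left out, the last holds). Time passes only in rows, so rows that repeat a pose let the fingers close. It gives the time, the measured TCP pose, the force and the opening at its end, in the units of the state.
- get_obs(): the state, without advancing time (a new reading comes with each control period).
- vision.camera(name): name is "side" or "top"; returns the picture (384x512x3 uint8, blue, green, red); there is no depth.
- vision.camera_info(name): a dict with "camera_matrix" (3x3 intrinsics, pixels), "rvec" (rotation vector, rad) and "tvec" (3), from world to camera coordinates, as OpenCV has them. Camera axes: x right, y down, z forward; pixel columns grow to the right and rows downward; lengths in m; the calibration is good to about 2 mm. A picture is of the moment at which its call begins. camera_info takes no time and is no camera call.
- hand_in(): hands the job in, once; it reports no verdict.
The state is a dict: "time_s": time; "qpos": joint angles; "joint_vel": joint speeds; "tau": joint torques, N m; "ee_pos": TCP position; "eef_rot": TCP orientation; "force": force on the tool from outside, world axes, zero at the start; "moment": the same for the moment, N m; "grip_width": finger opening in m.
Only numpy, scipy, OpenCV 4.12 (cv2) and the standard library are available. Lean on these libraries where they do the work, as an engineer would, in place of code of your own. Each camera call takes 0.05 s, during which the arm holds its last target.

## Working session

There is one attempt and no reset: what is moved stays moved. The work goes in short steps, Python scripts to look and compute and a tool call to move; the robot and the scene stay as the last step left them, time stands still between calls to the robot, and variables do not carry over. Pictures are saved under pics/ and viewed, and the job is handed in when it is done.

Besides the shell and the picture viewer there is one more tool, called after "Emit:" as a command line: name --argument value ..., lists and objects as JSON in quotes. play_rows: Moves the arm, as the interface text tells. Its arguments: {"type":"object","properties":{"moves":{"type":"array","items":{"type":"object","properties":{"claw":{"type":"number"},"linear":{"type":"array","items":{"type":"number"}},"turn":{"type":"array","items":{"type":"number"}}}}},"force":{"type":"number"}},"required":["moves"]}

```bash
mkdir -p pics; ls; python3 - <<'E'
from station import get_obs, vision
import cv2
print(get_obs())
for n in("side","top"):
    im=vision.camera(n); cv2.imwrite(f"pics/{n}0.png",im)
    i=vision.camera_info(n); print(n,i)
E
```

```text
pics
{'time_s': 0.0, 'qpos': array([-1.38760444e+00,  3.00455663e-01,  1.52157900e+00, -4.38066933e-05,
        1.32067256e+00, -6.65866433e-02]), 'joint_vel': array([ 8.38418997e-04,  7.54335085e-04,  7.21827432e-04,  1.19883306e-03,
        4.63058542e-04, -6.40227924e-05]), 'tau': array([ 3.90468820e-03, -5.31803226e+01, -3.52733839e+01,  7.09769432e-02,
        2.43294309e-02, -9.81603193e-05]), 'ee_pos': array([ 0.13590065, -0.53268202,  0.20489567]), 'eef_rot': array([-3.14047773e+00, -3.18232459e-05,  2.49789384e-01]), 'force': array([0.1068131 , 0.18037659, 0.36489868]), 'moment': array([ 0.03247525, -0.02780365,  0.0286427 ]), 'grip_width': 0.09415850238522357}
side {'camera_matrix': array([[398.90040841,   0.        , 251.3215713 ],
       [  0.        , 398.90040841, 192.71186494],
       [  0.        ,   0.        ,   1.        ]]), 'rvec': array([ 0.97613016, -2.20077124,  1.2574545 ]), 'tvec': array([0.40144406, 0.290547  , 0.87095277])}
top {'camera_matrix': array([[351.34780562,   0.        , 257.79372584],
       [  0.        , 351.34780562, 192.64153342],
       [  0.        ,   0.        ,   1.        ]]), 'rvec': array([ 2.12134353, -2.10611315,  0.18218071]), 'tvec': array([0.01948857, 0.56903303, 0.91605889])}
```

View pics/side0.png

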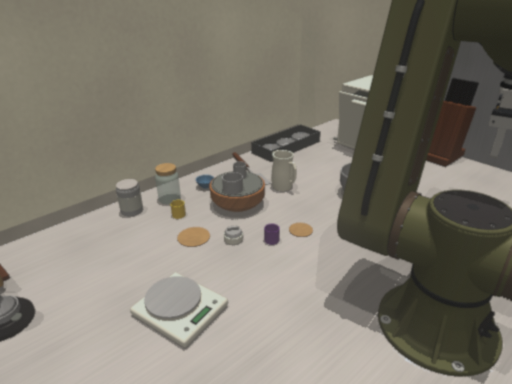

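View pics/top0.png

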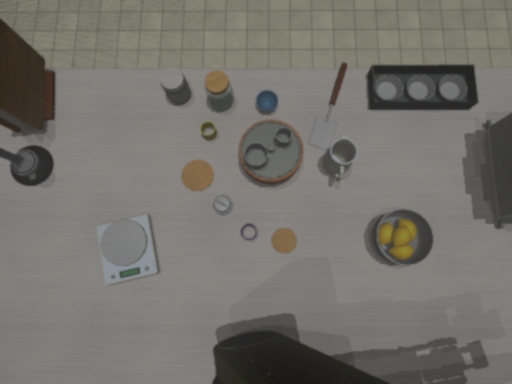

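The side view shows the stack (237,190), jug (283,171), scale (180,305) and the two boards (194,236) and (301,230). The top view shows the stack (270,152), steel bowl of lemons (403,237), jug (342,155), timer (222,204), large board (198,175), small board (284,240) and scale (125,245). Candidates for the small ring are the steel ring on the lid (283,137), the yellow one (208,131) and the purple one (249,232). By the description it is the steel one; I'll check that in a crop.

```bash
cat > h.py <<'E'
import numpy as np, cv2
from station import get_obs, vision
def cam(n):
    i=vision.camera_info(n); R=cv2.Rodrigues(i['rvec'])[0]; return i['camera_matrix'],R,np.array(i['tvec']).ravel()
def ray(n,uv,z):
    K,R,t=cam(n); d=R.T@np.linalg.inv(K)@np.array([uv[0],uv[1],1.]); c=-R.T@t
    return c+d*(z-c[2])/d[2]
def proj(n,p):
    i=vision.camera_info(n)
    return cv2.projectPoints(np.array(p,float).reshape(-1,3),i['rvec'],i['tvec'],i['camera_matrix'],None)[0].reshape(-1,2)
def circ(c,r,z,n=48):
    a=np.linspace(0,2*np.pi,n,endpoint=False); return np.c_[c[0]+r*np.cos(a),c[1]+r*np.sin(a),np.full(n,z)]
E
python3 - <<'E'
from h import *
for n in("side","top"):
    K,R,t=cam(n); print(n,-R.T@t, R[2])
for nm,uv,z in [("stack",(270,152),.08),("steel",(403,237),.085),("jug",(342,155),.1),("timer",(222,204),.046),("lb",(198,175),.004),("sb",(284,240),.004),("scale",(125,245),.04)]:
    print(nm,ray("top",uv,z))
im=cv2.imread("pics/top0.png")
c=im[95:255,170:430]; cv2.imwrite("pics/c1.png",cv2.resize(c,None,fx=3,fy=3,interpolation=cv2.INTER_CUBIC))
im=cv2.imread("pics/side0.png")
c=im[130:260,160:330]; cv2.imwrite("pics/c2.png",cv2.resize(c,None,fx=4.5,fy=4.5,interpolation=cv2.INTER_CUBIC))
E
```

```text
side [-0.19542898  0.69533245  0.69458904] [ 0.65234357 -0.56845808 -0.50130158]
top [0.38590201 0.00565013 1.0071693 ] [ 0.18855674  0.01848515 -0.98188831]
stack [ 0.67781584 -0.00942516  0.08      ]
steel [ 0.44802296 -0.35437996  0.085     ]
jug [ 0.66382899 -0.20151883  0.1       ]
timer [0.53784779 0.12276071 0.046     ]
lb [0.63047216 0.20112162 0.004     ]
sb [ 0.44244405 -0.05086683  0.004     ]
scale [0.42336821 0.38687522 0.04      ]
```

View pics/c1.png

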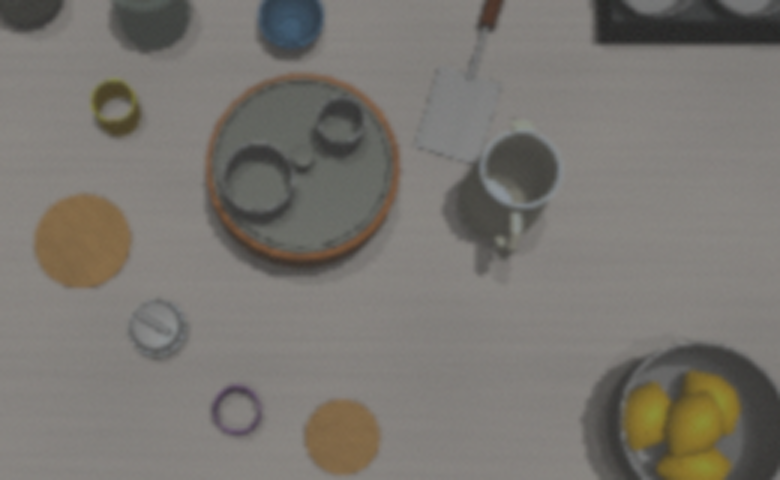

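View pics/c2.png

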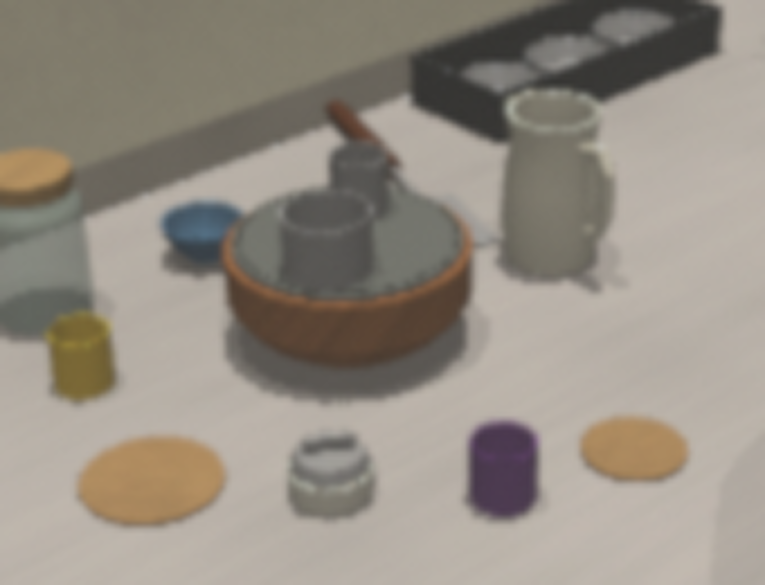

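```bash
python3 - <<'E'
from h import *
im=cv2.imread("pics/top0.png")
def fit(P):
    P=np.array(P); A=np.c_[2*P[:,:2],np.ones(len(P))]; s=np.linalg.lstsq(A,(P[:,:2]**2).sum(1),rcond=None)[0]
    r=np.sqrt(s[2]+s[0]**2+s[1]**2); res=np.abs(np.hypot(*(P[:,:2]-s[:2]).T)-r); return s[:2],r,res.mean()
hsv=cv2.cvtColor(im,cv2.COLOR_BGR2HSV)
for y,x in[(175,198),(240,284),(175,245),(152,240),(245,125),(260,380),(230,425),(152,270)]: print((x,y),hsv[y,x],im[y,x])
m=cv2.inRange(hsv,(5,90,60),(25,255,255))
n,l,s,c=cv2.connectedComponentsWithStats(m)
for i in range(1,n):
    if s[i,4]<60: continue
    mm=(l==i).astype(np.uint8); ct=max(cv2.findContours(mm,cv2.RETR_EXTERNAL,cv2.CHAIN_APPROX_NONE)[0],key=len)[:,0]
    for z in (.004,.075):
        f=fit([ray("top",p,z) for p in ct]); print(s[i],c[i].round(1),z,f)
for nm,(x0,y0,x1,y1),k in[("ring",(225,112,315,192),8),("steel",(360,195,450,280),7),("scale",(85,205,175,290),7)]:
    cv2.imwrite(f"pics/d_{nm}.png",cv2.resize(im[y0:y1,x0:x1],None,fx=k,fy=k,interpolation=cv2.INTER_CUBIC))
E
```

```text
(198, 175) [ 17 115 131] [ 72 106 131]
(284, 240) [ 17 112 128] [ 72 104 128]
(245, 175) [15 11 93] [89 91 93]
(240, 152) [ 13  73 101] [ 72  85 101]
(125, 245) [120   2 125] [125 124 124]
(380, 260) [23 12 86] [82 85 86]
(425, 230) [15  8 62] [60 61 62]
(270, 152) [40 11 68] [65 68 67]
[331  64  15  39 144] [338.4  82. ] 0.004 (array([ 0.9265318 , -0.21617149]), np.float64(0.04033384601335043), np.float64(0.01708478733739564))
[331  64  15  39 144] [338.4  82. ] 0.075 (array([ 0.88826835, -0.20047191]), np.float64(0.037479190210630044), np.float64(0.01587559971629699))
[205  71  23  22 393] [216.3  81.6] 0.004 (array([0.92889305, 0.15651777]), np.float64(0.03476409173638136), np.float64(0.0009966662180265727))
[205  71  23  22 393] [216.3  81.6] 0.075 (array([0.89046248, 0.14584001]), np.float64(0.03230363913861403), np.float64(0.0009261264782349008))
[ 44  72   9  46 342] [47.8 95.2] 0.004 (array([0.8868335 , 0.67836277]), np.float64(0.049836370424344606), np.float64(0.020091079599462915))
[ 44  72   9  46 342] [47.8 95.2] 0.075 (array([0.85137973, 0.63075107]), np.float64(0.046309
[... 507 characters left out ...]
[197.2 174.9] 0.075 (array([0.61366086, 0.18962543]), np.float64(0.0409369623983903), np.float64(0.000699946912509565))
[378 219  39  41 929] [398.  237.9] 0.004 (array([ 0.45183672, -0.37321412]), np.float64(0.0496322715696086), np.float64(0.009156435562412739))
[378 219  39  41 929] [398.  237.9] 0.075 (array([ 0.44717015, -0.34639975]), np.float64(0.04611951327746731), np.float64(0.0085083825128313))
[272 229  24  24 441] [283.8 240.3] 0.004 (array([ 0.44176114, -0.05025803]), np.float64(0.032135740106507785), np.float64(0.0006769078666299138))
[272 229  24  24 441] [283.8 240.3] 0.075 (array([ 0.43780767, -0.04630109]), np.float64(0.029861310910275465), np.float64(0.0006289992449544881))
```

View pics/d_ring.png

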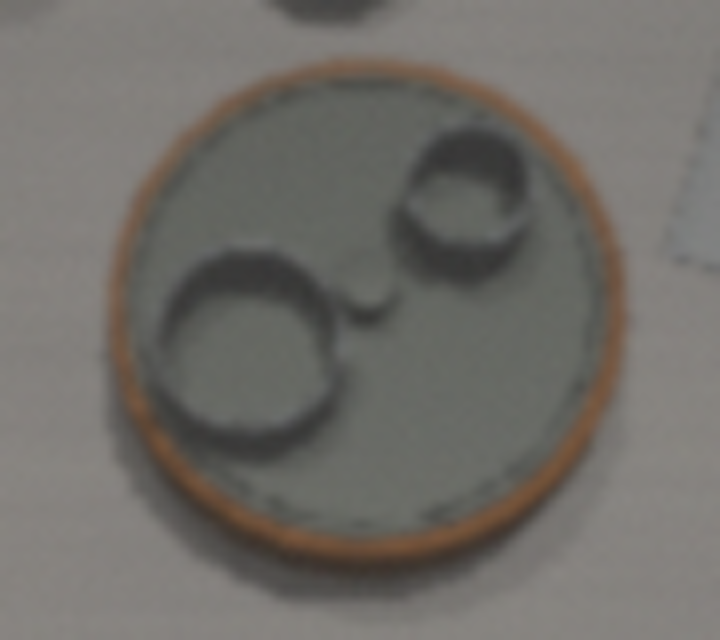

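View pics/d_steel.png

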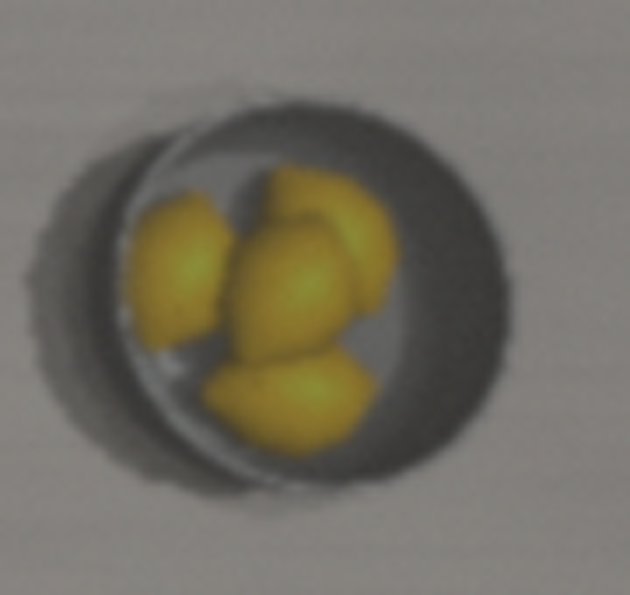

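View pics/d_scale.png

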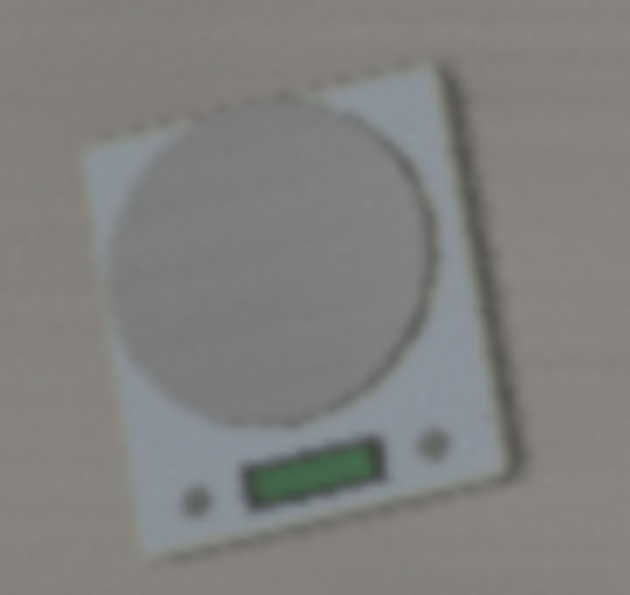

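```bash
python3 - <<'E'
from h import *
def g(n,x0,y0,k,u,z): return ray(n,(x0+(u[0]+.5)/k-.5,y0+(u[1]+.5)/k-.5),z)
def pts(nm,n,x0,y0,k,L,z):
    P=[g(n,x0,y0,k,u,z)[:2] for u in L]; l,r,t,b=P
    print(nm,"c",np.round([(t[0]+b[0])/2,(l[1]+r[1])/2],4),"diam y",round(l[1]-r[1],4),"x",round(t[0]-b[0],4))
pts("lid","top",225,112,8,[(133,300),(605,300),(370,78),(365,530)],.080)
pts("wood","top",225,112,8,[(112,310),(626,310),(370,58),(370,560)],.075)
pts("L","top",225,112,8,[(158,340),(340,340),(249,247),(249,432)],.125)
pts("S","top",225,112,8,[(404,187),(530,187),(467,125),(467,249)],.125)
print("knob",g("top",225,112,8,(368,280),.104))
pts("plate","top",85,205,7,[(108,262),(436,262),(272,95),(272,428)],.040)
pts("steel","top",360,195,7,[(118,294),(510,294),(312,100),(312,488)],.085)
im=cv2.imread("pics/side0.png")
for nm,(x0,y0,x1,y1),k in[("s_ring",(200,145,275,220),8),("s_scale",(125,265,235,350),7)]:
    cv2.imwrite(f"pics/d_{nm}.png",cv2.resize(im[y0:y1,x0:x1],None,fx=k,fy=k,interpolation=cv2.INTER_CUBIC))
E
```

```text
lid c [ 0.6861 -0.0112] diam y 0.1623 x 0.1621
wood c [ 0.6862 -0.0113] diam y 0.1775 x 0.1809
L c [0.6583 0.0287] diam y 0.0595 x 0.0629
S c [ 0.7107 -0.0427] diam y 0.0415 x 0.043
knob [ 0.68546332 -0.01050925  0.104     ]
plate c [0.4325 0.392 ] diam y 0.1296 x 0.1296
steel c [ 0.4502 -0.358 ] diam y 0.1441 x 0.143
```

View pics/d_s_ring.png

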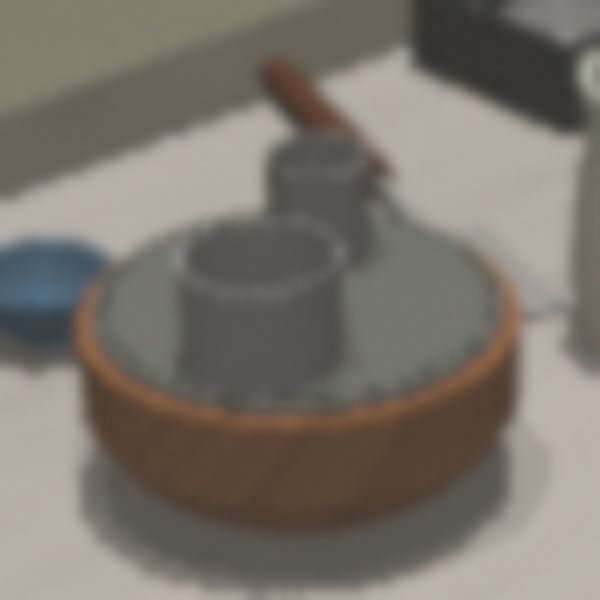

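View pics/d_s_scale.png

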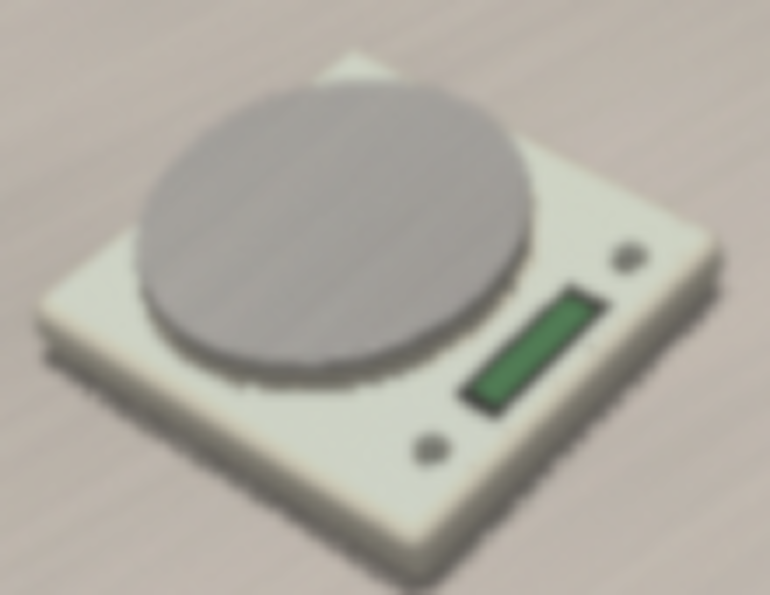

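```bash
python3 - <<'E'
from h import *
def g(n,x0,y0,k,u,z): return ray(n,(x0+(u[0]+.5)/k-.5,y0+(u[1]+.5)/k-.5),z)
print("plate",g("side",125,265,7,(334,222),.04))
print("L",g("side",200,145,8,(262,257),.125))
print("S",g("side",200,145,8,(318,160),.125))
im=cv2.imread("pics/side0.png");hsv=cv2.cvtColor(im,cv2.COLOR_BGR2HSV)
m=cv2.inRange(hsv,(5,90,60),(25,255,255));n,l,s,c=cv2.connectedComponentsWithStats(m)
for i in range(1,n):
    if s[i,4]>150: print(s[i],c[i],ray("side",c[i],.004))
# small things
for nm,uv,z in [("timer",(222,203),.046),("jugtop",(343,151),.125),("purple",(249,232),.045),("yellow",(208,129),.045),("blue",(266,101),.04)]: print(nm,ray("top",uv,z).round(3))
# lid side
print("lid",g("side",200,145,8,(300,312),.08))
E
```

```text
plate [0.42872083 0.39539875 0.04      ]
L [0.65897997 0.02683472 0.125     ]
S [ 0.70879893 -0.04321915  0.125     ]
[ 427  101   48   63 1118] [447.87567084 131.72093023] [ 0.50219394 -1.11616586  0.004     ]
[156 163  20  12 189] [165.23280423 168.49206349] [1.073152   0.03144357 0.004     ]
[210 183  55  27 643] [237.22861586 199.73094868] [ 0.70053225 -0.02210812  0.004     ]
[170 199  15  20 224] [177.60267857 208.51785714] [0.79090353 0.15495609 0.004     ]
[290 223  22  13 232] [300.49137931 229.29310345] [ 0.44101373 -0.05026496  0.004     ]
[178 228  31  18 453] [193.14569536 236.40397351] [0.62954303 0.20465639 0.004     ]
timer [0.541 0.123 0.046]
jugtop [ 0.667 -0.199  0.125]
purple [0.461 0.047 0.045]
yellow [0.758 0.17  0.045]
blue [0.847 0.002 0.04 ]
lid [ 0.67936602 -0.00712575  0.08      ]
```

```bash
cat > plan.py <<'E'
import sys; from h import *
from scipy.spatial.transform import Rotation as Ro
# args x y z yaw(deg): shift/turn in tool axes
x,y,z,yaw=map(float,sys.argv[1:5]); o=get_obs()
R=Ro.from_euler('xyz',o['eef_rot']); T=Ro.from_euler('xyz',[np.pi,0,np.radians(yaw)])
d=R.inv().apply(np.array([x,y,z])-o['ee_pos'])*1000
print("t",o['time_s'],"lin",d.round(1),"turn",(R.inv()*T).as_rotvec().round(4),"|d|",np.linalg.norm(d).round(),"grip",o['grip_width'].round(4),"F",o['force'].round(1),"q",o['qpos'].round(2),"ee",o['ee_pos'].round(4),o['eef_rot'].round(3))
E
python3 plan.py .6585 .028 .25 125
```

```text
Traceback (most recent call last):
  File "plan.py", line 7, in <module>
    print("t",o['time_s'],"lin",d.round(1),"turn",(R.inv()*T).as_rotvec().round(4),"|d|",np.linalg.norm(d).round(),"grip",o['grip_width'].round(4),"F",o['force'].round(1),"q",o['qpos'].round(2),"ee",o['ee_pos'].round(4),o['eef_rot'].round(3))
                                                                                                                          ^^^^^^^^^^^^^^^^^^^^^
AttributeError: 'float' object has no attribute 'round'
```

```bash
sed -i "s/o\['grip_width'\].round(4)/round(o['grip_width'],4)/" plan.py; python3 plan.py .6585 .028 .25 125
```

```text
t 0.1 lin [ 645.  -414.2  -44.6] turn [-6.0000e-04 -1.0000e-03 -1.9319e+00] |d| 768.0 grip 0.0942 F [0.1 0.1 0.7] q [-1.39  0.3   1.52  0.    1.32 -0.07] ee [ 0.1359 -0.5327  0.2049] [-3.141 -0.     0.25 ]
```

Emit:
play_rows --moves '[{"claw": 1,"linear": [50,-32,-10],"turn": [0,0,-0.15]},{"claw": 1,"linear": [100,-64,-25],"turn": [0,0,-0.3]},{"claw": 1,"linear": [150,-96,-45],"turn": [0,0,-0.45]},{"claw": 1,"linear": [200,-128,-45],"turn": [0,0,-0.6]},{"claw": 1,"linear": [250,-160,-45],"turn": [0,0,-0.75]},{"claw": 1,"linear": [300,-193,-45],"turn": [0,0,-0.9]},{"claw": 1,"linear": [350,-225,-45],"turn": [0,0,-1.05]},{"claw": 1,"linear": [400,-257,-45],"turn": [0,0,-1.2]}]' --force 30

```text
time_s: 1.1
ee_pos: [0.461, -0.1831, 0.2502]
eef_rot: [-3.141, -0.001, 1.455]
force: [0.8, -0.4, 0.1]
grip_width: 0.0938
```

```bash
python3 plan.py .6585 .028 .25 125
```

```text
t 1.1 lin [232.6 171.8   0.3] turn [-0.     -0.0011 -0.7269] |d| 289.0 grip 0.0938 F [ 0.8 -0.4  0.1] q [-0.45  0.15  1.6   0.    1.39 -0.34] ee [ 0.461  -0.1831  0.2502] [-3.141e+00 -1.000e-03  1.455e+00]
```

Emit:
play_rows --moves '[{"claw": 1,"linear": [47,34,0],"turn": [0,0,-0.15]},{"claw": 1,"linear": [94,69,0],"turn": [0,0,-0.3]},{"claw": 1,"linear": [140,103,0],"turn": [0,0,-0.45]},{"claw": 1,"linear": [187,138,0],"turn": [0,0,-0.6]},{"claw": 1,"linear": [232.6,171.8,0],"turn": [0,0,-0.727]},{"claw": 1,"linear": [232.6,171.8,40],"turn": [0,0,-0.727]},{"claw": 1,"linear": [232.6,171.8,80],"turn": [0,0,-0.727]},{"claw": 1,"linear": [232.6,171.8,100],"turn": [0,0,-0.727]}]'

```text
time_s: 2.1
ee_pos: [0.6576, 0.0283, 0.1473]
eef_rot: [-3.139, -0.003, 2.182]
force: [0.1, -0.1, 0.3]
grip_width: 0.0939
```

```bash
python3 plan.py .6585 .028 .094 125; python3 - <<'E'
from h import *
for n in("side","top"):
    cv2.imwrite(f"pics/{n}1.png",vision.camera(n))
a=cv2.imread("pics/side1.png")[100:230,160:310];b=cv2.imread("pics/top1.png")[80:210,180:330]
cv2.imwrite("pics/p1.png",cv2.resize(np.hstack([a,b]),None,fx=2.6,fy=2.6,interpolation=cv2.INTER_CUBIC))
E
```

```text
t 2.1 lin [-0.9  0.7 53.3] turn [-0.0028 -0.0032  0.0004] |d| 53.0 grip 0.0939 F [ 0.1 -0.1  0.3] q [-0.01  0.59  1.24  0.    1.31 -0.62] ee [0.6576 0.0283 0.1473] [-3.139e+00 -3.000e-03  2.182e+00]
```

View pics/p1.png

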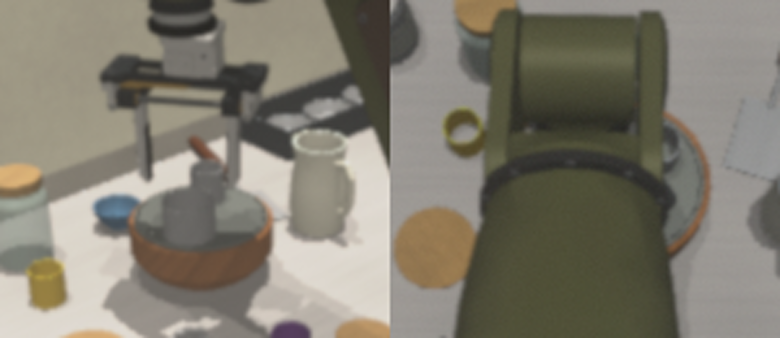

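The side crop shows the open fingers straddling the large ring, with the jaws across the line between the rings. Going down.

Emit:
play_rows --moves '[{"claw": 1,"linear": [-0.9,0.7,20],"turn": [0,0,0]},{"claw": 1,"linear": [-0.9,0.7,40],"turn": [0,0,0]},{"claw": 1,"linear": [-0.9,0.7,53],"turn": [0,0,0]},{"claw": 1,"linear": [-0.9,0.7,53],"turn": [0,0,0]},{"claw": 0.6,"linear": [-0.9,0.7,53],"turn": [0,0,0]},{"claw": 0.6,"linear": [-0.9,0.7,53],"turn": [0,0,0]},{"claw": 0.6,"linear": [-0.9,0.7,53],"turn": [0,0,0]},{"claw": 0.6,"linear": [-0.9,0.7,53],"turn": [0,0,0]}]'

```text
time_s: 3.2
ee_pos: [0.6584, 0.0279, 0.0949]
eef_rot: [-3.139, -0.003, 2.182]
force: [-0.0, 0.1, 1.6]
grip_width: 0.0634
```

```bash
python3 plan.py .6585 .028 .25 125
```

```text
t 3.2 lin [   0.5   -0.3 -155.1] turn [-0.003  -0.0034  0.0002] |d| 155.0 grip 0.0634 F [-0.   0.1  1.6] q [-0.01  0.64  1.29  0.    1.22 -0.63] ee [0.6584 0.0279 0.0949] [-3.139e+00 -3.000e-03  2.182e+00]
```

Emit:
play_rows --moves '[{"claw": 0.5,"linear": [0,0,-5],"turn": [0,0,0]},{"claw": 0.5,"linear": [0,0,-20],"turn": [0,0,0]},{"claw": 0.5,"linear": [0,0,-45],"turn": [0,0,0]},{"claw": 0.5,"linear": [0,0,-75],"turn": [0,0,0]},{"claw": 0.5,"linear": [0,0,-90],"turn": [0,0,0]},{"claw": 0.5,"linear": [0,0,-90],"turn": [0,0,0]}]'

```text
time_s: 3.95
ee_pos: [0.6591, 0.0278, 0.1859]
eef_rot: [-3.14, -0.002, 2.182]
force: [-0.2, 0.1, -0.8]
grip_width: 0.0636
```

```bash
python3 plan.py .6303 .204 .1 125;python3 - <<'E'
from h import *
for n in("side","top"):
    cv2.imwrite(f"pics/{n}2.png",vision.camera(n))
a=cv2.imread("pics/side2.png")[100:230,160:310];b=cv2.imread("pics/top2.png")[80:210,180:330]
cv2.imwrite("pics/p2.png",cv2.resize(np.hstack([a,b]),None,fx=2.6,fy=2.6,interpolation=cv2.INTER_CUBIC))
E
```

```text
t 3.95 lin [160.6  77.6  86.2] turn [-0.0015 -0.0023  0.0002] |d| 198.0 grip 0.0636 F [-0.2  0.1 -0.8] q [-0.01  0.57  1.19  0.    1.39 -0.62] ee [0.6591 0.0278 0.1859] [-3.140e+00 -2.000e-03  2.182e+00]
```

View pics/p2.png

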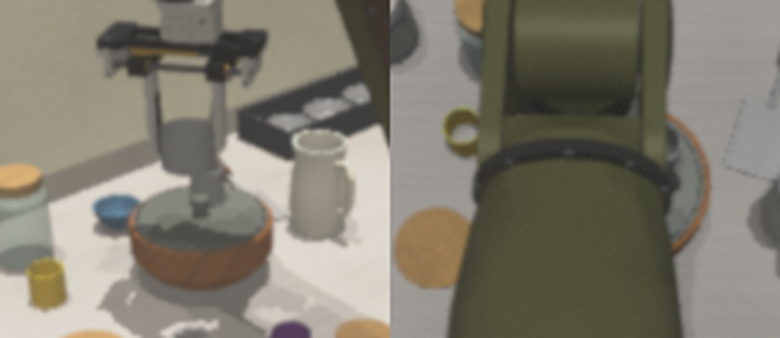

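The large ring hangs upright in the grip. Moving it over the large board.

Emit:
play_rows --moves '[{"claw": 0.5,"linear": [25,12,0],"turn": [0,0,0]},{"claw": 0.5,"linear": [60,29,0],"turn": [0,0,0]},{"claw": 0.5,"linear": [100,48,0],"turn": [0,0,0]},{"claw": 0.5,"linear": [135,65,20],"turn": [0,0,0]},{"claw": 0.5,"linear": [155,75,50],"turn": [0,0,0]},{"claw": 0.5,"linear": [160.6,77.6,86],"turn": [0,0,0]},{"claw": 0.5,"linear": [160.6,77.6,110],"turn": [0,0,0]},{"claw": 0.5,"linear": [160.6,77.6,120],"turn": [0,0,0]}]'

```text
time_s: 5.05
ee_pos: [0.628, 0.2038, 0.0616]
eef_rot: [-3.134, -0.005, 2.182]
force: [0.2, 0.0, -0.3]
grip_width: 0.0637
```

```bash
python3 plan.py .6303 .204 .0195 125;python3 - <<'E'
from h import *
cv2.imwrite("pics/side3.png",vision.camera("side"))
a=cv2.imread("pics/side3.png")[140:270,130:300]
cv2.imwrite("pics/p3.png",cv2.resize(a,None,fx=4,fy=4,interpolation=cv2.INTER_CUBIC))
E
```

```text
t 5.05 lin [-1.4  2.3 42.1] turn [-0.0077 -0.0055  0.0003] |d| 42.0 grip 0.0637 F [ 0.2  0.  -0.3] q [ 0.26  0.69  1.3   0.    1.17 -0.35] ee [0.628  0.2038 0.0616] [-3.134 -0.005  2.182]
```

View pics/p3.png

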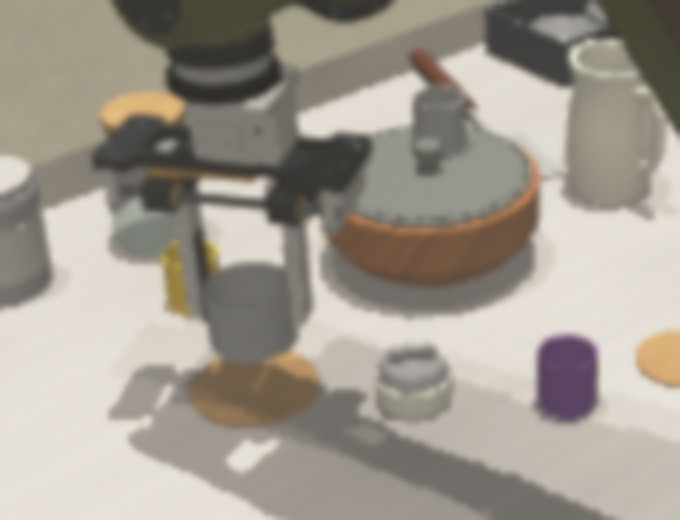

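Emit:
play_rows --moves '[{"claw": 0.5,"linear": [-1.4,2.3,15],"turn": [-0.007,-0.005,0]},{"claw": 0.5,"linear": [-1.4,2.3,28],"turn": [-0.007,-0.005,0]},{"claw": 0.5,"linear": [-1.4,2.3,36],"turn": [-0.007,-0.005,0]},{"claw": 0.5,"linear": [-1.4,2.3,40],"turn": [-0.007,-0.005,0]},{"claw": 0.5,"linear": [-1.4,2.3,42],"turn": [-0.007,-0.005,0]},{"claw": 0.5,"linear": [-1.4,2.3,42],"turn": [-0.007,-0.005,0]}]'

```text
time_s: 5.85
ee_pos: [0.6305, 0.2039, 0.0195]
eef_rot: [-3.141, -0.0, 2.182]
force: [0.1, -0.7, 0.1]
grip_width: 0.0635
```

```bash
python3 plan.py .6303 .204 .0195 125
```

```text
t 5.85 lin [ 0.2 -0.1  0. ] turn [-0.0002 -0.0004  0.0001] |d| 0.0 grip 0.0635 F [ 0.1 -0.7  0.1] q [ 0.26  0.74  1.32  0.    1.09 -0.35] ee [0.6305 0.2039 0.0195] [-3.141 -0.     2.182]
```

Emit:
play_rows --moves '[{"claw": 0.5,"linear": [0,0,0.8],"turn": [0,0,0]},{"claw": 0.5,"linear": [0,0,0.8],"turn": [0,0,0]},{"claw": 0.8,"linear": [0,0,0.8],"turn": [0,0,0]},{"claw": 0.9,"linear": [0,0,0.5],"turn": [0,0,0]},{"claw": 0.9,"linear": [0,0,0],"turn": [0,0,0]},{"claw": 0.9,"linear": [0,0,-20],"turn": [0,0,0]},{"claw": 0.9,"linear": [0,0,-60],"turn": [0,0,0]},{"claw": 0.9,"linear": [0,0,-120],"turn": [0,0,0]}]'

```text
time_s: 6.85
ee_pos: [0.6299, 0.2037, 0.141]
eef_rot: [-3.14, -0.001, 2.182]
force: [0.6, 1.3, 0.7]
grip_width: 0.0848
```

```bash
python3 plan.py .7095 -.043 .19 127;python3 - <<'E'
from h import *
cv2.imwrite("pics/side4.png",vision.camera("side"))
a=cv2.imread("pics/side4.png")[140:270,130:300]
cv2.imwrite("pics/p4.png",cv2.resize(a,None,fx=4,fy=4,interpolation=cv2.INTER_CUBIC))
E
```

```text
t 6.85 lin [-247.7  -76.5  -49.1] turn [-0.002  -0.0011 -0.0347] |d| 264.0 grip 0.0848 F [0.6 1.3 0.7] q [ 0.26  0.6   1.24  0.    1.3  -0.35] ee [0.6299 0.2037 0.141 ] [-3.140e+00 -1.000e-03  2.182e+00]
```

View pics/p4.png

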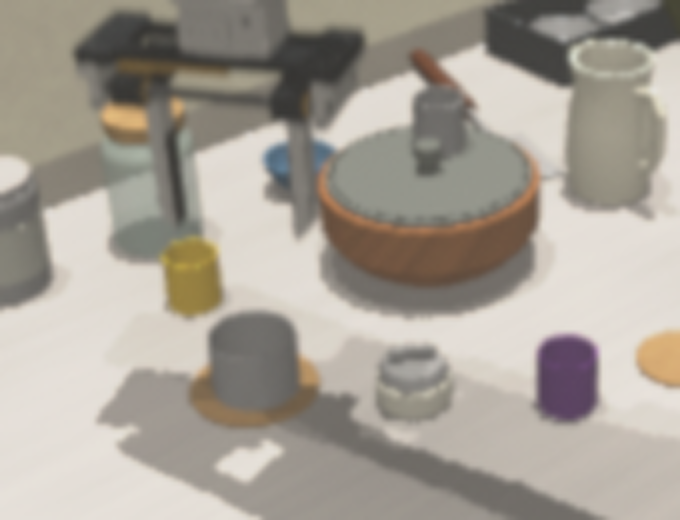

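The large ring stands on its board. Next the small ring.

Emit:
play_rows --moves '[{"claw": 0.8,"linear": [0,0,-45],"turn": [0,0,0]},{"claw": 0.8,"linear": [-40,-12,-49],"turn": [0,0,0]},{"claw": 0.8,"linear": [-90,-28,-49],"turn": [0,0,-0.01]},{"claw": 0.8,"linear": [-140,-43,-49],"turn": [0,0,-0.02]},{"claw": 0.8,"linear": [-190,-59,-49],"turn": [0,0,-0.03]},{"claw": 0.8,"linear": [-225,-70,-49],"turn": [0,0,-0.035]},{"claw": 0.8,"linear": [-247.7,-76.5,-49],"turn": [0,0,-0.035]},{"claw": 0.8,"linear": [-247.7,-76.5,-20],"turn": [0,0,-0.035]}]'

```text
time_s: 7.9
ee_pos: [0.7135, -0.0438, 0.1741]
eef_rot: [3.128, 0.007, 2.215]
force: [0.8, 0.7, -1.0]
grip_width: 0.0751
```

```bash
python3 plan.py .7095 -.043 .094 127;python3 - <<'E'
from h import *
cv2.imwrite("pics/side5.png",vision.camera("side"));cv2.imwrite("pics/top5.png",vision.camera("top"))
a=cv2.imread("pics/side5.png")[90:220,180:320]
b=cv2.imread("pics/top5.png")[120:250,160:290]
cv2.imwrite("pics/p5.png",cv2.resize(np.hstack([a,b]),None,fx=2.9,fy=2.9,interpolation=cv2.INTER_CUBIC))
E
```

```text
t 7.9 lin [ 3.6 -3.8 80. ] turn [ 0.0139  0.0073 -0.0014] |d| 80.0 grip 0.0751 F [ 0.8  0.7 -1. ] q [-0.11  0.7   1.01  0.    1.42 -0.76] ee [ 0.7135 -0.0438  0.1741] [3.128 0.007 2.215]
```

View pics/p5.png

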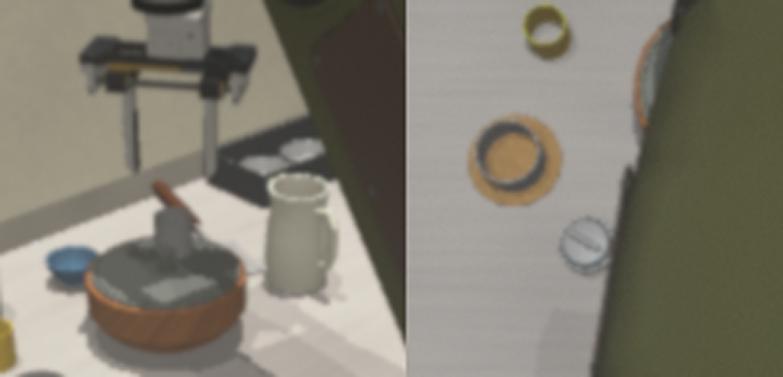

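The top crop shows the large ring centred on its board. The side crop shows the fingers over the small ring.

Emit:
play_rows --moves '[{"claw": 0.8,"linear": [3.6,-3.8,15],"turn": [0.014,0.007,0]},{"claw": 0.8,"linear": [3.6,-3.8,30],"turn": [0.014,0.007,0]},{"claw": 0.8,"linear": [3.6,-3.8,55],"turn": [0.014,0.007,0]},{"claw": 0.8,"linear": [3.6,-3.8,72],"turn": [0.014,0.007,0]},{"claw": 0.8,"linear": [3.6,-3.8,79],"turn": [0.014,0.007,0]},{"claw": 0.8,"linear": [3.6,-3.8,79],"turn": [0.014,0.007,0]}]'

```text
time_s: 8.75
ee_pos: [0.7065, -0.0411, 0.0899]
eef_rot: [-3.135, -0.006, 2.217]
force: [0.7, 0.2, -0.4]
grip_width: 0.0751
```

Emit:
play_rows --moves '[{"claw": 0.3,"linear": [0,0,0],"turn": [0,0,0]},{"claw": 0.3,"linear": [0,0,0],"turn": [0,0,0]},{"claw": 0.3,"linear": [0,0,0],"turn": [0,0,0]},{"claw": 0.3,"linear": [0,0,0],"turn": [0,0,0]},{"claw": 0.3,"linear": [0,0,0],"turn": [0,0,0]}]'

```text
time_s: 9.38
ee_pos: [0.7067, -0.041, 0.0902]
eef_rot: [-3.135, -0.006, 2.217]
force: [-0.2, 0.8, 2.6]
grip_width: 0.0428
```

```bash
python3 plan.py .4415 -.0502 .17 90
```

```text
t 9.375 lin [ 152.8 -217.8  -77.5] turn [-0.0084 -0.0037  0.6462] |d| 277.0 grip 0.0428 F [-0.2  0.8  2.6] q [-0.11  0.76  1.1  -0.    1.29 -0.76] ee [ 0.7067 -0.041   0.0902] [-3.135 -0.006  2.217]
```

Emit:
play_rows --moves '[{"claw": 0.3,"linear": [0,0,-8],"turn": [0,0,0]},{"claw": 0.3,"linear": [0,0,-30],"turn": [0,0,0]},{"claw": 0.3,"linear": [0,0,-60],"turn": [0,0,0]},{"claw": 0.3,"linear": [20,-30,-85],"turn": [0,0,0.1]},{"claw": 0.3,"linear": [50,-70,-90],"turn": [0,0,0.22]},{"claw": 0.3,"linear": [80,-115,-90],"turn": [0,0,0.35]},{"claw": 0.3,"linear": [110,-155,-90],"turn": [0,0,0.48]},{"claw": 0.3,"linear": [135,-190,-90],"turn": [0,0,0.6]}]'

```text
time_s: 10.38
ee_pos: [0.4728, -0.0477, 0.1828]
eef_rot: [-3.133, -0.001, 1.613]
force: [0.3, 0.5, -0.1]
grip_width: 0.0431
```

```bash
python3 plan.py .4415 -.047 .06 90
```

```text
t 10.375 lin [  1.9 -30.2 123. ] turn [-0.0082 -0.0008  0.042 ] |d| 127.0 grip 0.0431 F [ 0.3  0.5 -0.1] q [-0.18  0.16  1.75 -0.    1.24 -0.22] ee [ 0.4728 -0.0477  0.1828] [-3.133e+00 -1.000e-03  1.613e+00]
```

Emit:
play_rows --moves '[{"claw": 0.3,"linear": [1,-20,20],"turn": [-0.008,0,0.04]},{"claw": 0.3,"linear": [1.9,-30.2,50],"turn": [-0.008,0,0.042]},{"claw": 0.3,"linear": [1.9,-30.2,85],"turn": [-0.008,0,0.042]},{"claw": 0.3,"linear": [1.9,-30.2,115],"turn": [-0.008,0,0.042]},{"claw": 0.3,"linear": [1.9,-30.2,135],"turn": [-0.008,0,0.042]},{"claw": 0.3,"linear": [1.9,-30.2,140],"turn": [-0.008,0,0.042]},{"claw": 0.3,"linear": [1.9,-30.2,140],"turn": [-0.008,0,0.042]}]'

```text
time_s: 11.25
ee_pos: [0.4417, -0.047, 0.0436]
eef_rot: [3.141, -0.001, 1.571]
force: [0.4, -0.4, -0.8]
grip_width: 0.0432
```

```bash
python3 plan.py .4415 -.047 .0145 90;python3 - <<'E'
from h import *
cv2.imwrite("pics/side6.png",vision.camera("side"))
a=cv2.imread("pics/side6.png")[160:260,230:360]
cv2.imwrite("pics/p6.png",cv2.resize(a,None,fx=6,fy=6,interpolation=cv2.INTER_CUBIC))
E
```

```text
t 11.25 lin [-0.  -0.2 29.1] turn [ 0.0002 -0.0008 -0.    ] |d| 29.0 grip 0.0432 F [ 0.4 -0.4 -0.8] q [-0.19  0.29  1.96  0.    0.89 -0.19] ee [ 0.4417 -0.047   0.0436] [ 3.141e+00 -1.000e-03  1.571e+00]
```

View pics/p6.png

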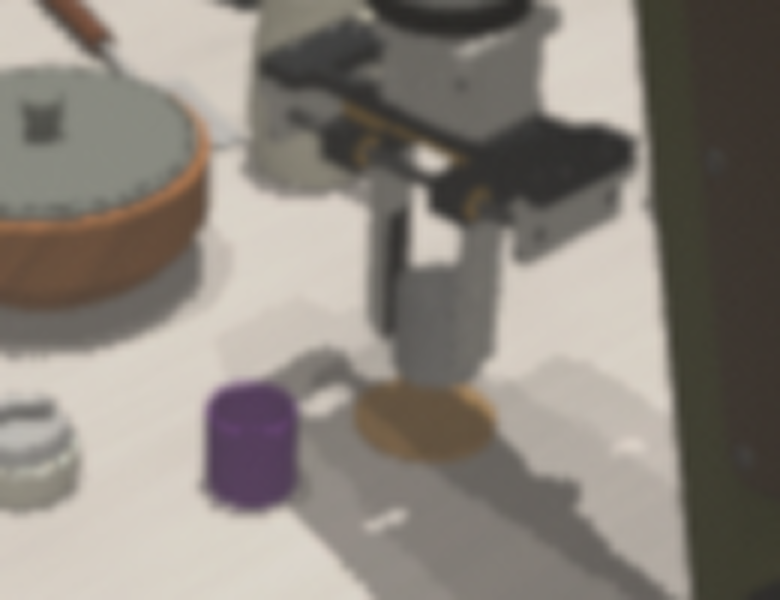

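```bash
python3 - <<'E'
from h import *
for dy in(-.0035,0,):
    p=proj("side",circ((.4415,-.047+dy),.022,.0336)); q=(p-[230,160]+.5)*6-.5; print(dy,q[:,0].min(),q[:,0].max(),q[:,1].max())
E
```

```text
-0.0035 382.60552692416434 473.0442939119148 393.7905112327386
0 377.68302993308225 468.26491087895204 396.6315597057659
```

```bash
python3 - <<'E'
from h import *
im=cv2.imread("pics/side6.png")
a=im[195:240,280:325]
a=cv2.convertScaleAbs(a,alpha=1.5,beta=-30)
t=vision.camera("top"); cv2.imwrite("pics/top6.png",t); b=t[200:280,240:320]
cv2.imwrite("pics/p7.png",np.hstack([cv2.resize(a,(396,396),interpolation=cv2.INTER_CUBIC),cv2.resize(b,(396,396),interpolation=cv2.INTER_CUBIC)]))
E
```

View pics/p7.png

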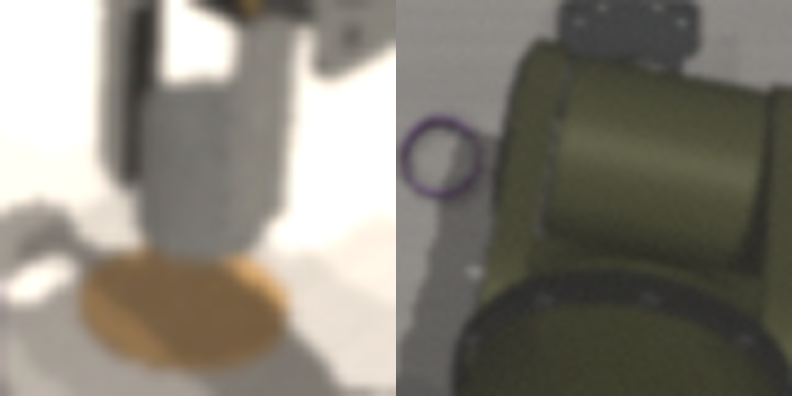

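The held ring seems to sit about 7–11 mm off the pad centre along tool −x: the image says 7–10, and the narrow grip width says about 11. I'll shift the target to allow for that, place it, then check from above.

Emit:
play_rows --moves '[{"claw": 0.3,"linear": [3,0,8],"turn": [0,0,0]},{"claw": 0.3,"linear": [5.5,0,18],"turn": [0,0,0]},{"claw": 0.3,"linear": [5.5,0,25],"turn": [0,0,0]},{"claw": 0.3,"linear": [5.5,0,28],"turn": [0,0,0]},{"claw": 0.3,"linear": [5.5,0,29],"turn": [0,0,0]},{"claw": 0.3,"linear": [5.5,0,29.5],"turn": [0,0,0]},{"claw": 0.3,"linear": [5.5,0,29.5],"turn": [0,0,0]}]'

```text
time_s: 12.22
ee_pos: [0.442, -0.0416, 0.0146]
eef_rot: [3.14, -0.0, 1.571]
force: [-0.4, 0.9, -0.6]
grip_width: 0.0429
```

```bash
python3 plan.py .4415 -.0412 .0145 90
```

```text
t 12.225 lin [ 0.4 -0.5  0.1] turn [ 0.0015 -0.0005 -0.    ] |d| 1.0 grip 0.0429 F [-0.4  0.9 -0.6] q [-0.18  0.34  1.98  0.    0.82 -0.18] ee [ 0.442  -0.0416  0.0146] [ 3.14  -0.     1.571]
```

Emit:
play_rows --moves '[{"claw": 0.3,"linear": [0,0,1],"turn": [0,0,0]},{"claw": 0.3,"linear": [0,0,1.5],"turn": [0,0,0]},{"claw": 0.3,"linear": [0,0,1.5],"turn": [0,0,0]}]'

```text
time_s: 12.6
ee_pos: [0.4423, -0.0417, 0.014]
eef_rot: [3.14, -0.0, 1.571]
force: [-4.1, 0.6, 15.1]
grip_width: 0.0427
```

Emit:
play_rows --moves '[{"claw": 0.55,"linear": [0,0,0],"turn": [0,0,0]},{"claw": 0.65,"linear": [0,0,0],"turn": [0,0,0]},{"claw": 0.7,"linear": [0,0,0],"turn": [0,0,0]},{"claw": 0.7,"linear": [0,0,0],"turn": [0,0,0]},{"claw": 0.7,"linear": [0,0,-20],"turn": [0,0,0]},{"claw": 0.7,"linear": [0,0,-60],"turn": [0,0,0]},{"claw": 0.7,"linear": [0,0,-110],"turn": [0,0,0]},{"claw": 0.7,"linear": [30,30,-160],"turn": [0,0,0]}]'

```text
time_s: 13.6
ee_pos: [0.4701, -0.0137, 0.1735]
eef_rot: [3.14, -0.0, 1.568]
force: [0.1, -0.4, -1.0]
grip_width: 0.0655
```

```bash
python3 plan.py .685 -.0108 .19 90
```

```text
t 13.6 lin [  3.4 214.9 -16.1] turn [ 0.0019 -0.0001 -0.0024] |d| 216.0 grip 0.0655 F [ 0.1 -0.4 -1. ] q [-0.11  0.15  1.78  0.    1.21 -0.1 ] ee [ 0.4701 -0.0137  0.1735] [ 3.14  -0.     1.568]
```

```bash
python3 - <<'E'
from h import *
im=vision.camera("side"); cv2.imwrite("pics/side8.png",im)
a=im[200:260,260:340]
print(proj("side",[.4415,-.0502,.004]),proj("side",[.4415,-.0502,.049]))
cv2.imwrite("pics/p8.png",cv2.resize(a,None,fx=9,fy=9,interpolation=cv2.INTER_CUBIC))
E
```

```text
[[300.35476116 229.23218847]] [[301.05127527 216.587097  ]]
```

View pics/p8.png

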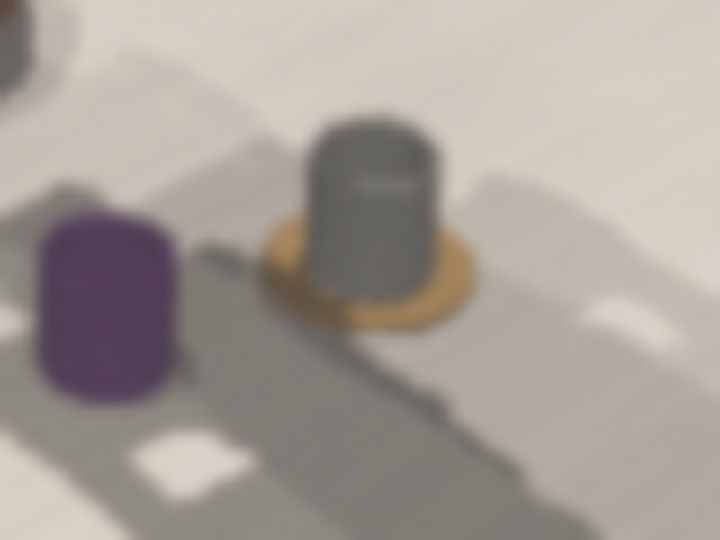

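The small ring stands upright and centred on its board to about 2 mm in the side view: ring base centre at crop column 369, board centre at 369.5. Next the lid knob.

Emit:
play_rows --moves '[{"claw": 0.5,"linear": [0,20,-10],"turn": [0,0,0]},{"claw": 0.5,"linear": [1,70,-16],"turn": [0,0,0]},{"claw": 0.5,"linear": [2,120,-16],"turn": [0,0,0]},{"claw": 0.5,"linear": [3,170,-16],"turn": [0,0,0]},{"claw": 0.5,"linear": [3.4,205,-16],"turn": [0,0,0]},{"claw": 0.5,"linear": [3.4,214.9,-10],"turn": [0,0,0]},{"claw": 0.5,"linear": [3.4,214.9,15],"turn": [0,0,0]},{"claw": 0.5,"linear": [3.4,214.9,40],"turn": [0,0,0]}]'

```text
time_s: 14.65
ee_pos: [0.6898, -0.0076, 0.1412]
eef_rot: [3.131, -0.0, 1.57]
force: [0.2, -1.3, -0.6]
grip_width: 0.0472
```

```bash
python3 plan.py .685 -.0108 .085 90; python3 - <<'E'
from h import *
im=vision.camera("side"); cv2.imwrite("pics/side9.png",im)
a=im[120:220,190:300]
cv2.imwrite("pics/p9.png",cv2.resize(a,None,fx=6,fy=6,interpolation=cv2.INTER_CUBIC))
E
```

```text
t 14.65 lin [-3.2 -5.4 56.1] turn [ 0.0111 -0.0001 -0.0008] |d| 56.0 grip 0.0472 F [ 0.2 -1.3 -0.6] q [-0.06  0.66  1.15  0.    1.32 -0.06] ee [ 0.6898 -0.0076  0.1412] [ 3.131 -0.     1.57 ]
```

View pics/p9.png

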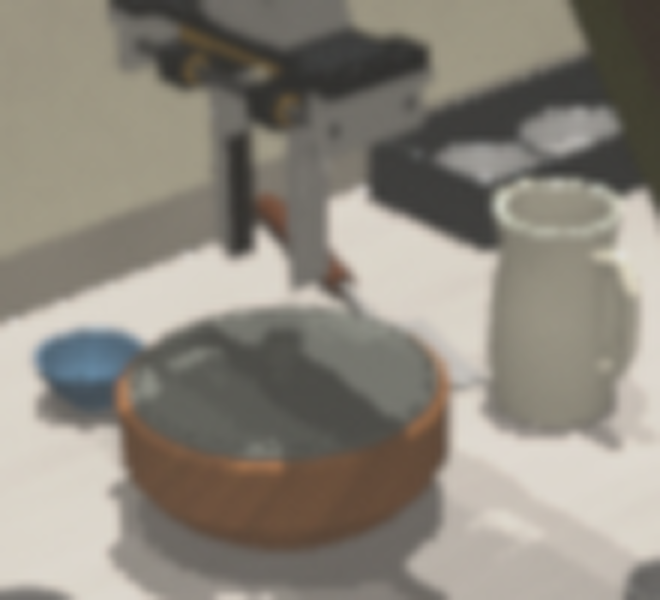

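```bash
python3 - <<'E'
from h import *
print(ray("side",(238,176.7),.104), ray("side",(190+288.5/6,120+350/6),.09))
E
```

```text
[ 0.67796895 -0.01091468  0.104     ] [ 0.6898169  -0.02058641  0.09      ]
```

Emit:
play_rows --moves '[{"claw": 0.5,"linear": [-3.2,-5.4,15],"turn": [0.011,0,0]},{"claw": 0.5,"linear": [-3.2,-5.4,35],"turn": [0.011,0,0]},{"claw": 0.5,"linear": [-3.2,-5.4,48],"turn": [0.011,0,0]},{"claw": 0.5,"linear": [-3.2,-5.4,55],"turn": [0.011,0,0]},{"claw": 0.5,"linear": [-3.2,-5.4,56],"turn": [0.011,0,0]},{"claw": 0.5,"linear": [-3.2,-5.4,56],"turn": [0.011,0,0]}]'

```text
time_s: 15.45
ee_pos: [0.6837, -0.0107, 0.0818]
eef_rot: [-3.138, -0.0, 1.57]
force: [-0.3, -0.2, -0.5]
grip_width: 0.0468
```

```bash
python3 plan.py .685 -.0108 .085 90; python3 - <<'E'
from h import *
im=vision.camera("side"); cv2.imwrite("pics/side10.png",im)
a=im[120:220,190:300]
cv2.imwrite("pics/p10.png",cv2.resize(a,None,fx=6,fy=6,interpolation=cv2.INTER_CUBIC))
E
```

```text
t 15.45 lin [-0.1  1.2 -3.2] turn [-0.004  -0.0004 -0.0007] |d| 3.0 grip 0.0468 F [-0.3 -0.2 -0.5] q [-0.07  0.71  1.21  0.    1.23 -0.07] ee [ 0.6837 -0.0107  0.0818] [-3.138 -0.     1.57 ]
```

View pics/p10.png

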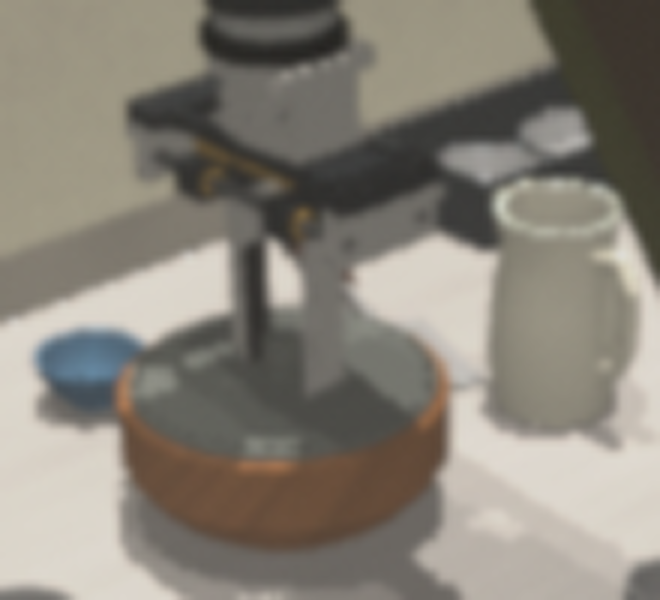

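Emit:
play_rows --moves '[{"claw": 0.5,"linear": [0,1,-2.5],"turn": [-0.004,0,0]},{"claw": 0.1,"linear": [0,1,-2.5],"turn": [-0.004,0,0]},{"claw": 0.1,"linear": [0,1,-2.5],"turn": [-0.004,0,0]},{"claw": 0.1,"linear": [0,1,-2.5],"turn": [-0.004,0,0]},{"claw": 0.1,"linear": [0,1,-2.5],"turn": [-0.004,0,0]},{"claw": 0.1,"linear": [0,1,-2.5],"turn": [-0.004,0,0]},{"claw": 0.1,"linear": [0,1,-2.5],"turn": [-0.004,0,0]}]' --force 35

```text
time_s: 16.38
ee_pos: [0.6848, -0.0107, 0.0844]
eef_rot: [3.141, -0.0, 1.57]
force: [1.0, -0.7, 1.0]
grip_width: 0.0208
```

```bash
python3 plan.py .6 -.15 .26 90
```

```text
t 16.375 lin [-139.3  -84.7 -175.7] turn [ 0.0003 -0.0004 -0.0007] |d| 240.0 grip 0.0208 F [ 1.  -0.7  1. ] q [-0.07  0.71  1.2   0.    1.23 -0.07] ee [ 0.6848 -0.0107  0.0844] [ 3.141 -0.     1.57 ]
```

Emit:
play_rows --moves '[{"claw": 0.1,"linear": [0,0,-5],"turn": [0,0,0]},{"claw": 0.1,"linear": [0,0,-20],"turn": [0,0,0]},{"claw": 0.1,"linear": [0,0,-50],"turn": [0,0,0]},{"claw": 0.1,"linear": [0,0,-85],"turn": [0,0,0]},{"claw": 0.1,"linear": [0,0,-115],"turn": [0,0,0]},{"claw": 0.1,"linear": [0,0,-130],"turn": [0,0,0]},{"claw": 0.1,"linear": [0,0,-130],"turn": [0,0,0]}]'

```text
time_s: 17.25
ee_pos: [0.685, -0.0108, 0.2153]
eef_rot: [3.14, -0.0, 1.57]
force: [0.3, -0.6, -1.1]
grip_width: 0.0207
```

```bash
python3 plan.py .45 -.358 .22 90; python3 - <<'E'
from h import *
im=vision.camera("side"); cv2.imwrite("pics/side11.png",im)
t=vision.camera("top"); cv2.imwrite("pics/top11.png",t)
a=im[80:220,170:310]; b=t[80:220,200:340]
print(get_obs()['ee_pos'], proj("side",circ(get_obs()['ee_pos'],.084,get_obs()['ee_pos'][2]-.0094,8))-[170,80])
cv2.imwrite("pics/p11.png",cv2.resize(np.hstack([a,b]),None,fx=2.8,fy=2.8,interpolation=cv2.INTER_CUBIC))
E
```

```text
t 17.25 lin [-347.4 -234.7   -5.2] turn [ 0.0017 -0.0003 -0.0007] |d| 419.0 grip 0.0207 F [ 0.3 -0.6 -1.1] q [-0.07  0.61  1.06  0.    1.47 -0.07] ee [ 0.685  -0.0108  0.2153] [ 3.14 -0.    1.57]
[ 0.68442435 -0.01076279  0.2130774 ] [[48.76945665 59.54671858]
 [38.32017613 66.94993603]
 [43.54308129 75.1427016 ]
 [62.80825617 78.931756  ]
 [83.85656259 75.53882149]
 [92.9546222  67.42008014]
 [85.85474589 59.82424678]
 [67.93908208 56.7529974 ]]
```

View pics/p11.png

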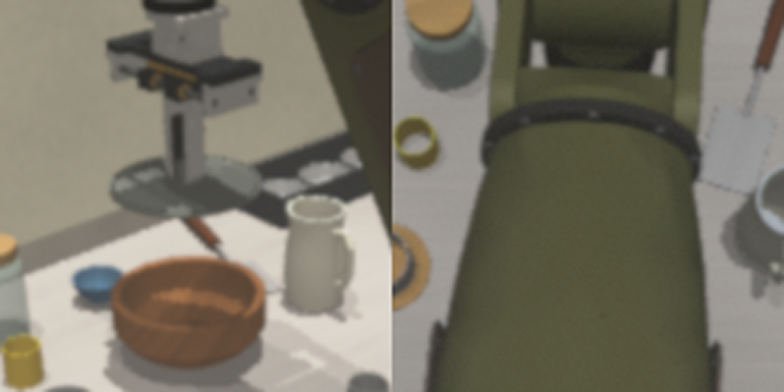

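The lid hangs nearly level; its ellipse matches the prediction within about 1.5 px. Carrying it to the steel bowl, well above the jug.

Emit:
play_rows --moves '[{"claw": 0.1,"linear": [-15,-10,0],"turn": [0,0,0]},{"claw": 0.1,"linear": [-50,-34,0],"turn": [0,0,0]},{"claw": 0.1,"linear": [-90,-61,0],"turn": [0,0,0]},{"claw": 0.1,"linear": [-135,-91,0],"turn": [0,0,0]},{"claw": 0.1,"linear": [-180,-122,0],"turn": [0,0,0]},{"claw": 0.1,"linear": [-225,-152,0],"turn": [0,0,0]},{"claw": 0.1,"linear": [-270,-183,0],"turn": [0,0,0]},{"claw": 0.1,"linear": [-310,-210,0],"turn": [0,0,0]}]'

```text
time_s: 18.35
ee_pos: [0.4726, -0.3218, 0.212]
eef_rot: [-3.138, -0.002, 1.57]
force: [-0.2, -0.9, -0.9]
grip_width: 0.0204
```

```bash
python3 plan.py .45 -.358 .14 90; python3 - <<'E'
from h import *
im=vision.camera("side"); cv2.imwrite("pics/side12.png",im)
t=vision.camera("top"); cv2.imwrite("pics/top12.png",t)
cv2.imwrite("pics/p12.png",cv2.resize(np.hstack([im,t]),None,fx=.78,fy=.78,interpolation=cv2.INTER_AREA))
E
```

```text
t 18.35 lin [-36.4 -22.3  72. ] turn [-0.0031 -0.0017 -0.0011] |d| 84.0 grip 0.0204 F [-0.2 -0.9 -0.9] q [-0.66  0.35  1.45 -0.    1.35 -0.66] ee [ 0.4726 -0.3218  0.212 ] [-3.138e+00 -2.000e-03  1.570e+00]
```

View pics/p12.png

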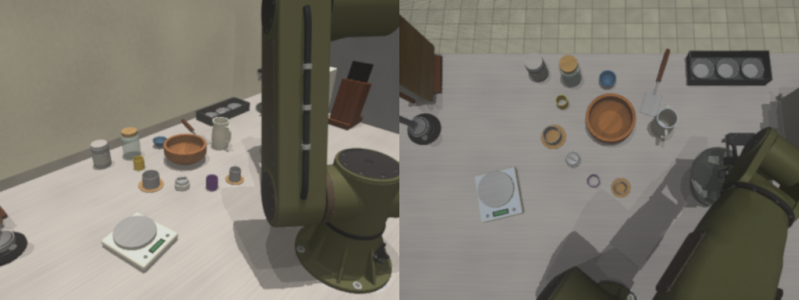

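```bash
python3 - <<'E'
from h import *
t=cv2.imread("pics/top12.png")
cr=[(t[150:200,172:222],8),(t[215:265,259:309],8)]
cv2.imwrite("pics/p13.png",np.hstack([cv2.resize(a,(396,396),interpolation=cv2.INTER_CUBIC) for a,k in cr]))
cv2.imwrite("pics/p14.png",np.hstack([cv2.resize(a,(396,396),interpolation=cv2.INTER_CUBIC) for a in (t[110:200,225:315],t[175:295,350:470])]))
# expected (50px->396: 7.92)
for nm,c,r,x0,y0 in[("L",(.6307,.204),.032,172,150),("S",(.4415,-.0502),.022,259,215)]:
    for z in(.004,.049):
        q=(proj("top",circ(c,r,z))-[x0,y0]+.5)*7.92-.5; print(nm,z,q.min(0).round(),q.max(0).round())
E
```

```text
L 0.004 [116. 118.] [287. 285.]
L 0.049 [89. 84.] [268. 258.]
S 0.004 [138. 142.] [261. 266.]
S 0.049 [142. 132.] [271. 262.]
```

View pics/p13.png

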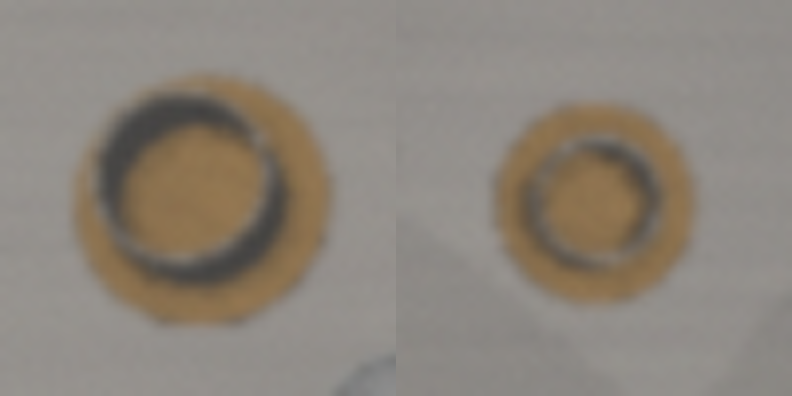

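View pics/p14.png

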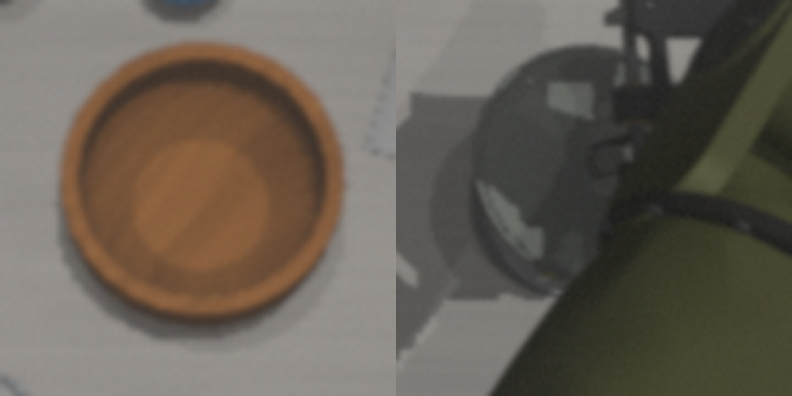

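```bash
python3 - <<'E'
from h import *
def P(u,v,z): return ray("top",(350+(u+.5)/3.3-.5,175+(v+.5)/3.3-.5),z)
z=.2076; print(P(77,165,z)[1]-.084, P(194,45,z)[0]-.084)
q=(proj("top",circ((.4726,-.3218),.084,z,16))-[350,175]+.5)*3.3-.5; print(q.round(0).tolist())
# wood bowl rim, 90px->396
def W(u,v,z): return ray("top",(225+(u+.5)/4.4-.5,110+(v+.5)/4.4-.5),z)
print("wood inner", (W(200,60,.075)[0]+W(200,292,.075)[0])/2,(W(79,175,.075)[1]+W(326,175,.075)[1])/2, "outer",W(200,42,.075)[0]-.09,(W(62,175,.075)[1]+W(345,175,.075)[1])/2, W(62,175,.075)[1]-W(345,175,.075)[1])
E
```

```text
-0.3249032706871473 0.4675962738536192
[[187.0, 38.0], [141.0, 47.0], [103.0, 72.0], [79.0, 111.0], [72.0, 157.0], [84.0, 204.0], [113.0, 245.0], [155.0, 272.0], [204.0, 282.0], [252.0, 273.0], [290.0, 246.0], [314.0, 206.0], [319.0, 159.0], [305.0, 112.0], [275.0, 73.0], [234.0, 47.0]]
wood inner 0.6873857642043193 -0.01113780224122389 outer 0.6856138646608102 -0.011731454967055542 0.17779490013054078
```

Emit:
play_rows --moves '[{"claw": 0.1,"linear": [-20,-12,0],"turn": [0,0,0]},{"claw": 0.1,"linear": [-32,-20,15],"turn": [0,0,0]},{"claw": 0.1,"linear": [-36.4,-22.3,40],"turn": [-0.003,-0.002,0]},{"claw": 0.1,"linear": [-36.4,-22.3,65],"turn": [-0.003,-0.002,0]},{"claw": 0.1,"linear": [-36.4,-22.3,85],"turn": [-0.003,-0.002,0]},{"claw": 0.1,"linear": [-36.4,-22.3,95],"turn": [-0.003,-0.002,0]},{"claw": 0.1,"linear": [-36.4,-22.3,95],"turn": [-0.003,-0.002,0]},{"claw": 0.1,"linear": [-36.4,-22.3,95],"turn": [-0.003,-0.002,0]}]'

```text
time_s: 19.45
ee_pos: [0.4491, -0.3598, 0.1176]
eef_rot: [3.141, 0.001, 1.566]
force: [0.9, -0.9, -1.4]
grip_width: 0.0205
```

```bash
python3 plan.py .45 -.358 .0955 90; python3 - <<'E'
from h import *
im=vision.camera("side"); cv2.imwrite("pics/side15.png",im)
t=vision.camera("top"); cv2.imwrite("pics/top15.png",t)
z=get_obs()['ee_pos'][2]-.0094; c=get_obs()['ee_pos']
print(((proj("top",circ(c,.084,z+.005,16))-[340,175]+.5)*4-.5).round(0).tolist())
print(((proj("top",circ((.4502,-.358),.074,.085,16))-[340,175]+.5)*4-.5).round(0).tolist())
cv2.imwrite("pics/p15.png",cv2.resize(t[175:295,340:480],None,fx=4,fy=4,interpolation=cv2.INTER_CUBIC))
E
```

```text
t 19.45 lin [ 1.8  0.9 22.1] turn [ 0.0002  0.0014 -0.0047] |d| 22.0 grip 0.0205 F [ 0.9 -0.9 -1.4] q [-0.74  0.44  1.54 -0.    1.16 -0.73] ee [ 0.4491 -0.3598  0.1176] [3.141e+00 1.000e-03 1.566e+00]
[[270.0, 113.0], [220.0, 123.0], [179.0, 151.0], [153.0, 193.0], [145.0, 244.0], [158.0, 296.0], [190.0, 340.0], [236.0, 371.0], [290.0, 382.0], [341.0, 372.0], [383.0, 342.0], [409.0, 298.0], [415.0, 246.0], [400.0, 195.0], [367.0, 152.0], [322.0, 123.0]]
[[251.0, 133.0], [208.0, 141.0], [173.0, 165.0], [150.0, 202.0], [144.0, 245.0], [155.0, 289.0], [182.0, 328.0], [222.0, 353.0], [267.0, 363.0], [311.0, 354.0], [347.0, 329.0], [369.0, 291.0], [374.0, 247.0], [362.0, 203.0], [334.0, 166.0], [295.0, 142.0]]
```

View pics/p15.png

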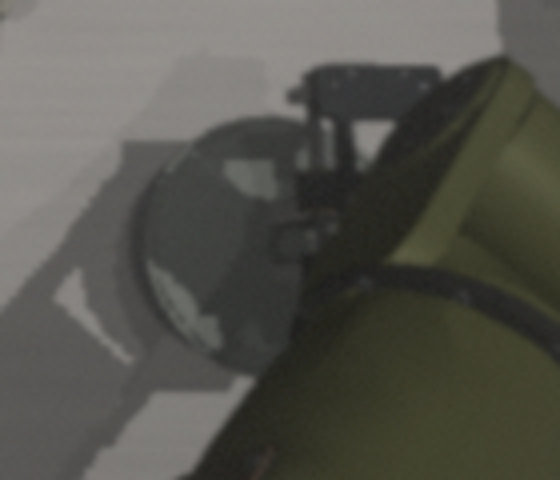

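The visible lid edge (left about column 147, top about row 116) matches the TCP-centred prediction (145, 113), so the lid is centred on the TCP. Lowering.

Emit:
play_rows --moves '[{"claw": 0.1,"linear": [1.8,0.9,8],"turn": [0,0,0]},{"claw": 0.1,"linear": [1.8,0.9,15],"turn": [0,0,0]},{"claw": 0.1,"linear": [1.8,0.9,19],"turn": [0,0,0]},{"claw": 0.1,"linear": [1.8,0.9,21],"turn": [0,0,0]},{"claw": 0.1,"linear": [1.8,0.9,22],"turn": [0,0,0]},{"claw": 0.1,"linear": [1.8,0.9,22],"turn": [0,0,0]}]'

```text
time_s: 20.3
ee_pos: [0.45, -0.3581, 0.0958]
eef_rot: [3.141, 0.002, 1.566]
force: [-0.7, -0.0, -2.0]
grip_width: 0.0203
```

```bash
python3 plan.py .45 -.358 .0945 90
```

```text
t 20.3 lin [0.1 0.  1.3] turn [ 0.0005  0.0017 -0.0048] |d| 1.0 grip 0.0203 F [-0.7 -0.  -2. ] q [-0.74  0.46  1.56 -0.    1.11 -0.73] ee [ 0.45   -0.3581  0.0958] [3.141e+00 2.000e-03 1.566e+00]
```

Emit:
play_rows --moves '[{"claw": 0.1,"linear": [0,0,0.7],"turn": [0,0,0]},{"claw": 0.1,"linear": [0,0,1.4],"turn": [0,0,0]},{"claw": 0.1,"linear": [0,0,1.7],"turn": [0,0,0]}]'

```text
time_s: 20.68
ee_pos: [0.45, -0.3582, 0.0943]
eef_rot: [3.141, 0.002, 1.566]
force: [-2.1, 1.8, 3.7]
grip_width: 0.0208
```

Contact came at the expected height, with the force changing from −2 to +3.7 N. Releasing.

Emit:
play_rows --moves '[{"claw": 0.3,"linear": [0,0,0],"turn": [0,0,0]},{"claw": 0.5,"linear": [0,0,0],"turn": [0,0,0]},{"claw": 0.5,"linear": [0,0,0],"turn": [0,0,0]},{"claw": 0.5,"linear": [0,0,-15],"turn": [0,0,0]},{"claw": 0.5,"linear": [0,0,-50],"turn": [0,0,0]},{"claw": 0.5,"linear": [0,0,-95],"turn": [0,0,0]},{"claw": 0.5,"linear": [50,10,-120],"turn": [0,0,0]},{"claw": 0.5,"linear": [110,30,-120],"turn": [0,0,0]}]'

```text
time_s: 21.68
ee_pos: [0.4807, -0.2485, 0.2174]
eef_rot: [3.137, 0.004, 1.564]
force: [0.7, -0.5, -0.6]
grip_width: 0.0471
```

```bash
python3 plan.py .6023 -.0095 .15 90; python3 - <<'E'
from h import *
t=vision.camera("top"); cv2.imwrite("pics/top16.png",t)
print(((proj("top",circ((.4502,-.358),.084,.09,16))-[340,175]+.5)*4-.5).round(0).tolist())
cv2.imwrite("pics/p16.png",cv2.resize(t[175:295,340:480],None,fx=4,fy=4,interpolation=cv2.INTER_CUBIC))
E
```

```text
t 21.675 lin [240.1 119.6  66.9] turn [ 0.0046  0.0042 -0.007 ] |d| 276.0 grip 0.0471 F [ 0.7 -0.5 -0.6] q [-0.54  0.27  1.53 -0.    1.33 -0.54] ee [ 0.4807 -0.2485  0.2174] [3.137 0.004 1.564]
[[253.0, 117.0], [204.0, 126.0], [164.0, 154.0], [138.0, 195.0], [131.0, 245.0], [144.0, 295.0], [175.0, 339.0], [219.0, 368.0], [271.0, 379.0], [322.0, 369.0], [363.0, 340.0], [388.0, 297.0], [393.0, 247.0], [379.0, 197.0], [347.0, 155.0], [303.0, 127.0]]
```

View pics/p16.png

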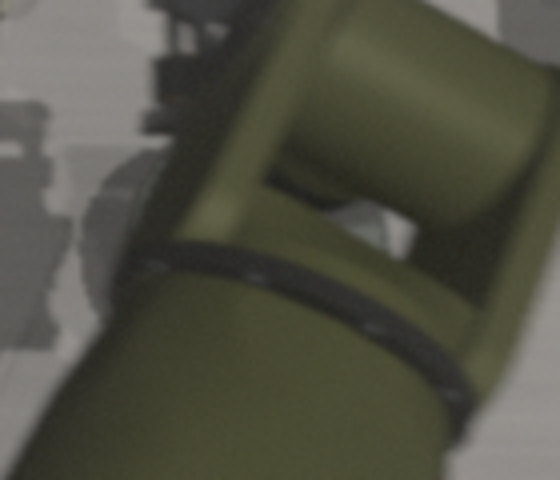

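Emit:
play_rows --moves '[{"claw": 0.5,"linear": [30,15,0],"turn": [0,0,0]},{"claw": 0.5,"linear": [80,40,0],"turn": [0,0,0]},{"claw": 0.5,"linear": [130,65,0],"turn": [0,0,0]},{"claw": 0.5,"linear": [180,90,0],"turn": [0,0,0]},{"claw": 0.5,"linear": [220,110,20],"turn": [0.004,0.004,-0.007]},{"claw": 0.5,"linear": [240,119.6,50],"turn": [0.004,0.004,-0.007]},{"claw": 0.5,"linear": [240,119.6,66],"turn": [0.004,0.004,-0.007]},{"claw": 0.5,"linear": [240,119.6,85],"turn": [0.004,0.004,-0.007]}]'

```text
time_s: 22.72
ee_pos: [0.6031, -0.0031, 0.1319]
eef_rot: [3.141, -0.002, 1.575]
force: [0.2, -0.5, -0.4]
grip_width: 0.0469
```

```bash
python3 plan.py .6025 -.0099 .044 90; python3 - <<'E'
from h import *
im=vision.camera("side"); cv2.imwrite("pics/side17.png",im)
t=vision.camera("top"); cv2.imwrite("pics/top17.png",t)
q=circ((.4502,-.358),.084,.09,16)
print(((proj("top",q)-[340,175]+.5)*3-.5).round(0).tolist())
cv2.imwrite("pics/p17.png",np.hstack([cv2.resize(t[175:295,340:480],None,fx=3,fy=3,interpolation=cv2.INTER_CUBIC),cv2.resize(im[120:240,180:300],(360,360),interpolation=cv2.INTER_CUBIC)]))
E
```

```text
t 22.725 lin [-7.  -0.7 87.9] turn [ 0.0008 -0.002   0.0046] |d| 88.0 grip 0.0469 F [ 0.2 -0.5 -0.4] q [-0.07  0.48  1.45  0.    1.21 -0.07] ee [ 0.6031 -0.0031  0.1319] [ 3.141e+00 -2.000e-03  1.575e+00]
[[190.0, 88.0], [153.0, 95.0], [123.0, 115.0], [103.0, 146.0], [98.0, 183.0], [108.0, 221.0], [131.0, 254.0], [164.0, 276.0], [203.0, 284.0], [241.0, 277.0], [272.0, 255.0], [291.0, 223.0], [295.0, 185.0], [284.0, 147.0], [260.0, 116.0], [227.0, 95.0]]
```

View pics/p17.png

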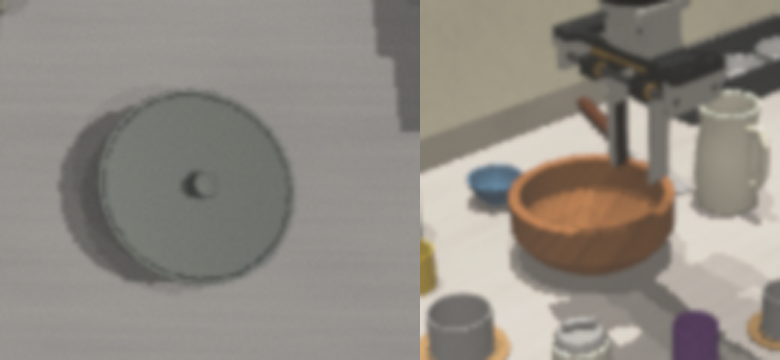

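The lid lies level on the steel bowl. Its outline (98–294, 90–283) matches the prediction for a bowl-centred lid (98–295, 88–284). Next, pinching the wooden bowl's near rim.

Emit:
play_rows --moves '[{"claw": 0.45,"linear": [-7,-0.7,10],"turn": [0,0,0.004]},{"claw": 0.45,"linear": [-7,-0.7,30],"turn": [0,0,0.004]},{"claw": 0.45,"linear": [-7,-0.7,55],"turn": [0,0,0.004]},{"claw": 0.45,"linear": [-7,-0.7,75],"turn": [0,0,0.004]},{"claw": 0.45,"linear": [-7,-0.7,85],"turn": [0,0,0.004]},{"claw": 0.45,"linear": [-7,-0.7,88],"turn": [0,0,0.004]},{"claw": 0.45,"linear": [-7,-0.7,88],"turn": [0,0,0.004]}]'

```text
time_s: 23.7
ee_pos: [0.6015, -0.0103, 0.0432]
eef_rot: [-3.14, -0.002, 1.571]
force: [0.3, -0.3, -0.0]
grip_width: 0.0421
```

```bash
python3 plan.py .6025 -.0099 .044 90; python3 - <<'E'
from h import *
im=vision.camera("side"); cv2.imwrite("pics/side18.png",im)
cv2.imwrite("pics/p18.png",cv2.resize(im[120:240,180:310],None,fx=5,fy=5,interpolation=cv2.INTER_CUBIC))
E
```

```text
t 23.7 lin [ 0.4  1.  -0.8] turn [-0.0017 -0.0022 -0.0003] |d| 1.0 grip 0.0421 F [ 0.3 -0.3 -0. ] q [-0.08  0.59  1.51  0.    1.05 -0.08] ee [ 0.6015 -0.0103  0.0432] [-3.140e+00 -2.000e-03  1.571e+00]
```

View pics/p18.png

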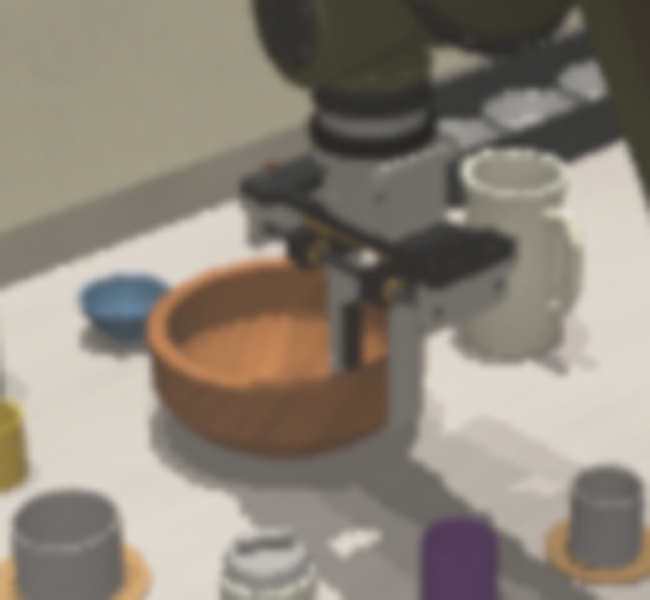

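One finger is inside and one outside the rim. Closing.

Emit:
play_rows --moves '[{"claw": 0.05,"linear": [0,1,-0.8],"turn": [0,0,0]},{"claw": 0.05,"linear": [0,1,-0.8],"turn": [0,0,0]},{"claw": 0.05,"linear": [0,1,-0.8],"turn": [0,0,0]},{"claw": 0.05,"linear": [0,1,-0.8],"turn": [0,0,0]},{"claw": 0.05,"linear": [0,1,-0.8],"turn": [0,0,0]},{"claw": 0.05,"linear": [0,1,-0.8],"turn": [0,0,0]},{"claw": 0.05,"linear": [0,1,-0.8],"turn": [0,0,0]}]' --force 50

```text
time_s: 24.62
ee_pos: [0.6027, -0.0103, 0.0442]
eef_rot: [-3.14, -0.002, 1.571]
force: [0.8, -0.3, 2.9]
grip_width: 0.0127
```

Emit:
play_rows --moves '[{"claw": 0.05,"linear": [0,0,-3],"turn": [0,0,0]},{"claw": 0.05,"linear": [0,0,-10],"turn": [0,0,0]},{"claw": 0.05,"linear": [0,0,-25],"turn": [0,0,0]},{"claw": 0.05,"linear": [0,0,-50],"turn": [0,0,0]},{"claw": 0.05,"linear": [0,0,-80],"turn": [0,0,0]},{"claw": 0.05,"linear": [0,0,-110],"turn": [0,0,0]},{"claw": 0.05,"linear": [0,0,-125],"turn": [0,0,0]},{"claw": 0.05,"linear": [0,0,-130],"turn": [0,0,0]}]'

```text
time_s: 25.62
ee_pos: [0.6029, -0.0105, 0.175]
eef_rot: [-3.141, -0.002, 1.571]
force: [-0.1, 0.4, -4.1]
grip_width: 0.0129
```

```bash
python3 plan.py .5 .2 .18 90; python3 - <<'E'
from h import *
im=vision.camera("side"); cv2.imwrite("pics/side19.png",im)
t=vision.camera("top"); cv2.imwrite("pics/top19.png",t)
cv2.imwrite("pics/p19.png",np.hstack([cv2.resize(im[80:240,180:320],(420,480),interpolation=cv2.INTER_CUBIC),cv2.resize(t[80:240,200:320],(360,480),interpolation=cv2.INTER_CUBIC)]))
E
```

```text
t 25.625 lin [ 210.5 -102.9   -4.5] turn [-0.0003 -0.0021 -0.0001] |d| 234.0 grip 0.0129 F [-0.1  0.4 -4.1] q [-0.08  0.44  1.4   0.    1.3  -0.08] ee [ 0.6029 -0.0105  0.175 ] [-3.141e+00 -2.000e-03  1.571e+00]
```

View pics/p19.png

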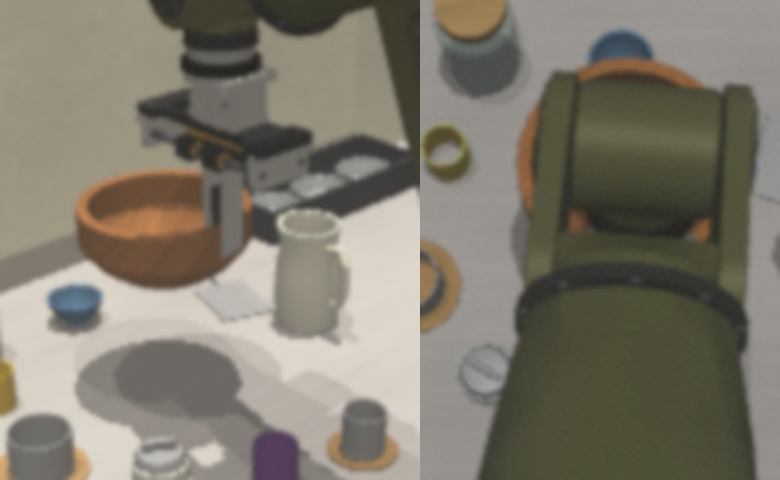

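```bash
python3 plan.py .3699 .3369 .17 132.3
```

```text
t 25.725 lin [ 347.4 -232.8    5.1] turn [-7.000e-04 -2.700e-03 -7.385e-01] |d| 418.0 grip 0.0127 F [ 0.8  0.3 -3.8] q [-0.08  0.44  1.4   0.    1.3  -0.08] ee [ 0.6027 -0.0106  0.1739] [-3.140e+00 -2.000e-03  1.571e+00]
```

Emit:
play_rows --moves '[{"claw": 0.05,"linear": [10,-7,0],"turn": [0,0,-0.02]},{"claw": 0.05,"linear": [30,-20,0],"turn": [0,0,-0.06]},{"claw": 0.05,"linear": [57,-38,0],"turn": [0,0,-0.12]},{"claw": 0.05,"linear": [86,-58,0],"turn": [0,0,-0.18]},{"claw": 0.05,"linear": [115,-77,0],"turn": [0,0,-0.24]},{"claw": 0.05,"linear": [144,-96,0],"turn": [0,0,-0.3]},{"claw": 0.05,"linear": [173,-116,0],"turn": [0,0,-0.37]},{"claw": 0.05,"linear": [202,-135,0],"turn": [0,0,-0.43]}]'

```text
time_s: 26.72
ee_pos: [0.466, 0.1926, 0.1738]
eef_rot: [-3.14, -0.003, 2.004]
force: [1.1, -0.3, -3.0]
grip_width: 0.0129
```

```bash
python3 plan.py .3699 .3369 .15 132.3
```

```text
t 26.725 lin [171.2 -26.7  24.4] turn [-0.0014 -0.0032 -0.3051] |d| 175.0 grip 0.0129 F [ 1.1 -0.3 -3. ] q [ 0.32  0.23  1.69  0.    1.23 -0.12] ee [0.466  0.1926 0.1738] [-3.140e+00 -3.000e-03  2.004e+00]
```

Emit:
play_rows --moves '[{"claw": 0.05,"linear": [28,-4,2],"turn": [0,0,-0.05]},{"claw": 0.05,"linear": [57,-9,5],"turn": [0,0,-0.1]},{"claw": 0.05,"linear": [86,-13,10],"turn": [0,0,-0.15]},{"claw": 0.05,"linear": [115,-18,15],"turn": [0,0,-0.2]},{"claw": 0.05,"linear": [142,-22,20],"turn": [0,0,-0.25]},{"claw": 0.05,"linear": [162,-25,24],"turn": [0,0,-0.29]},{"claw": 0.05,"linear": [171.2,-26.7,24.4],"turn": [0,0,-0.305]},{"claw": 0.05,"linear": [171.2,-26.7,24.4],"turn": [0,0,-0.305]}]'

```text
time_s: 27.72
ee_pos: [0.3695, 0.3369, 0.1498]
eef_rot: [-3.14, -0.003, 2.31]
force: [0.4, 0.1, -4.2]
grip_width: 0.0129
```

```bash
python3 plan.py .3699 .3369 .1 132.3; python3 - <<'E'
from h import *
im=vision.camera("side"); cv2.imwrite("pics/side20.png",im)
t=vision.camera("top"); cv2.imwrite("pics/top20.png",t)
o=get_obs()['ee_pos']; 
a=np.radians(get_obs()['eef_rot'][2]*180/np.pi-90); c=o[:2]+.0833*np.array([np.cos(a),np.sin(a)]); print(c)
print("side rim",proj("side",circ(c,.09,o[2]+.031,8)).round(1).tolist(), "top",proj("top",circ(c,.09,o[2]+.031,8)).round(1).tolist())
cv2.imwrite("pics/p20.png",np.hstack([cv2.resize(im[190:370,90:270],(390,390),interpolation=cv2.INTER_CUBIC),cv2.resize(t[160:320,50:210],(390,390),interpolation=cv2.INTER_CUBIC)]))
E
```

```text
t 27.725 lin [-0.5  0.3 49.8] turn [-0.0013 -0.0033  0.0006] |d| 50.0 grip 0.0129 F [ 0.4  0.1 -4.2] q [ 0.66  0.25  1.73  0.    1.17 -0.08] ee [0.3695 0.3369 0.1498] [-3.14e+00 -3.00e-03  2.31e+00]
[0.43174615 0.3924689 ]
side rim [[144.0, 227.5], [123.0, 244.6], [125.3, 264.6], [153.3, 274.6], [189.0, 266.3], [207.4, 246.5], [200.1, 228.6], [174.6, 221.4]] top [[103.2, 201.1], [75.8, 211.8], [61.8, 238.5], [69.9, 266.2], [96.0, 278.2], [124.3, 266.7], [137.7, 239.1], [128.6, 212.2]]
```

View pics/p20.png

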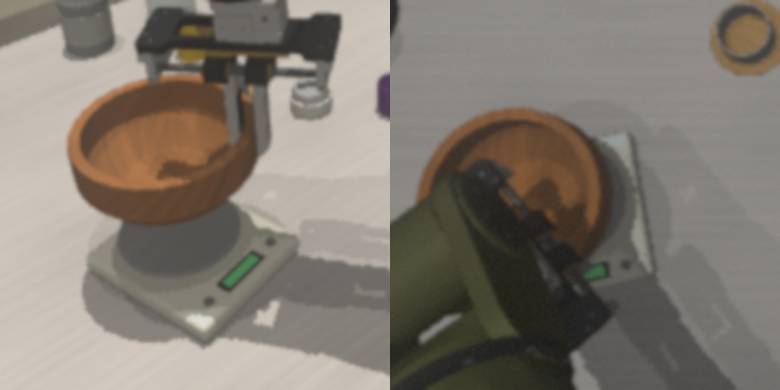

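```bash
python3 - <<'E'
from h import *
t=cv2.imread("pics/top20.png"); im=cv2.imread("pics/side20.png")
c=(.4317,.3925); z=.181
a=cv2.resize(t[190:290,50:150],(390,390),interpolation=cv2.INTER_CUBIC); b=cv2.resize(im[205:305,115:215],(390,390),interpolation=cv2.INTER_CUBIC)
for img,n,x0,y0 in((a,"top",50,190),(b,"side",115,205)):
    for p in proj(n,circ(c,.09,z,40)):
        q=((p-[x0,y0]+.5)*3.9-.5).round().astype(int); cv2.circle(img,tuple(int(v) for v in q),1,(255,0,0),-1)
cv2.imwrite("pics/p21.png",np.hstack([a,b]))
E
```

```text
(no output)
```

View pics/p21.png

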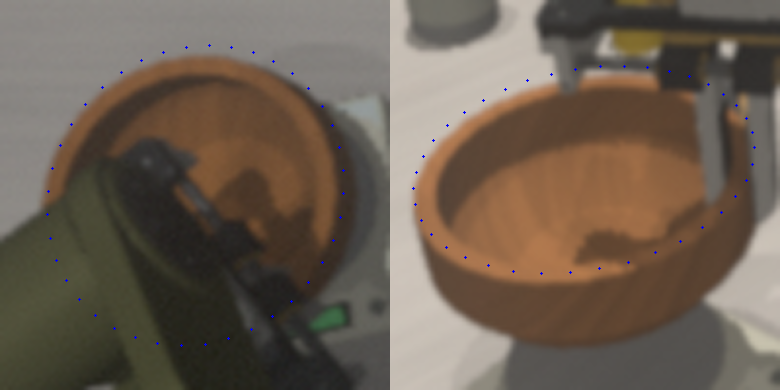

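```bash
python3 - <<'E'
from h import *
from scipy.optimize import least_squares
for f,n in(("top20","top"),("side20","side")):
    im=cv2.imread(f"pics/{f}.png"); hsv=cv2.cvtColor(im,cv2.COLOR_BGR2HSV)
    m=cv2.inRange(hsv,(3,95,50),(22,255,255)); 
    b=(55,195,145,285) if n=="top" else (100,200,225,300)
    mm=np.zeros_like(m); mm[b[1]:b[3],b[0]:b[2]]=m[b[1]:b[3],b[0]:b[2]]
    # first mask pixel from above per column
    cols=range(66,125,3) if n=="top" else range(126,158,2)
    P=[(u,np.nonzero(mm[:,u])[0].min()-.5) for u in cols if mm[:,u].any()]
    for z in(.181,.175):
        W=np.array([ray(n,p,z)[:2] for p in P])
        s=least_squares(lambda c:np.hypot(*(W-c).T)-.09,[.43,.39],loss='soft_l1',f_scale=.002); print(n,z,s.x.round(4),np.abs(s.fun).mean().round(4),len(P))
E
```

```text
top 0.181 [0.4239 0.3945] 0.0004 20
top 0.175 [0.4248 0.3975] 0.0004 20
side 0.181 [0.4215 0.3973] 0.0006 16
side 0.175 [0.4298 0.394 ] 0.0006 16
```

Both views, fitted with the known rim radius, put the bowl about 6 mm off its expected spot, at roughly (0.425, 0.3955) instead of (0.4317, 0.3925). Correcting for this and lowering.

```bash
python3 plan.py .3759 .3344 .088 132.3
```

```text
t 27.825 lin [-5.6  3.  62. ] turn [-0.0009 -0.0032 -0.0008] |d| 62.0 grip 0.0129 F [-0.4 -0.7 -3.8] q [ 0.66  0.25  1.73  0.    1.17 -0.08] ee [0.3701 0.3365 0.15  ] [-3.141e+00 -3.000e-03  2.308e+00]
```

Emit:
play_rows --moves '[{"claw": 0.05,"linear": [-3,1.5,5],"turn": [0,-0.003,0]},{"claw": 0.05,"linear": [-5.6,3,17],"turn": [0,-0.003,0]},{"claw": 0.05,"linear": [-5.6,3,30],"turn": [0,-0.003,0]},{"claw": 0.05,"linear": [-5.6,3,42],"turn": [0,-0.003,0]},{"claw": 0.05,"linear": [-5.6,3,50],"turn": [0,-0.003,0]},{"claw": 0.05,"linear": [-5.6,3,54],"turn": [0,-0.003,0]},{"claw": 0.05,"linear": [-5.6,3,56],"turn": [0,-0.003,0]},{"claw": 0.05,"linear": [-5.6,3,57],"turn": [0,-0.003,0]}]'

```text
time_s: 28.82
ee_pos: [0.376, 0.3345, 0.0932]
eef_rot: [-3.141, -0.0, 2.308]
force: [-0.6, 0.0, -4.0]
grip_width: 0.013
```

```bash
python3 plan.py .3759 .3344 .088 132.3;  python3 - <<'E'
from h import *
from scipy.optimize import least_squares
zt=get_obs()['ee_pos'][2]+.031
for n in("top","side"):
    im=vision.camera(n); cv2.imwrite(f"pics/{n}22.png",im); hsv=cv2.cvtColor(im,cv2.COLOR_BGR2HSV)
    m=cv2.inRange(hsv,(3,95,50),(22,255,255)); 
    b=(55,195,155,285) if n=="top" else (100,215,235,330)
    mm=np.zeros_like(m); mm[b[1]:b[3],b[0]:b[2]]=m[b[1]:b[3],b[0]:b[2]]
    cols=range(75,135,3) if n=="top" else range(132,170,2)
    P=[(u,np.nonzero(mm[:,u])[0].min()-.5) for u in cols if mm[:,u].any()]
    for z in(zt,zt-.004):
        W=np.array([ray(n,p,z)[:2] for p in P])
        s=least_squares(lambda c:np.hypot(*(W-c).T)-.09,[.43,.39],loss='soft_l1',f_scale=.002); print(n,z,s.x.round(4),np.abs(s.fun).mean().round(4),len(P))
    k=im[190:290,60:160] if n=="top" else im[225:325,115:215]
    cv2.imwrite(f"pics/q22{n}.png",cv2.resize(k,(390,390),interpolation=cv2.INTER_CUBIC))
cv2.imwrite("pics/p22.png",np.hstack([cv2.imread("pics/q22top.png"),cv2.imread("pics/q22side.png")]))
E
```

```text
t 28.825 lin [-0.  -0.2  5.2] turn [-0.0003 -0.0001 -0.0008] |d| 5.0 grip 0.013 F [-0.6  0.  -4. ] q [ 0.65  0.32  1.77  0.    1.05 -0.08] ee [0.376  0.3345 0.0932] [-3.141 -0.     2.308]
top 0.12419640037314986 [0.4299 0.3922] 0.0006 20
top 0.12019640037314985 [0.4305 0.3941] 0.0006 20
side 0.12419640037314986 [0.4281 0.3992] 0.0045 19
side 0.12019640037314985 [0.4331 0.3971] 0.0045 19
```

View pics/p22.png

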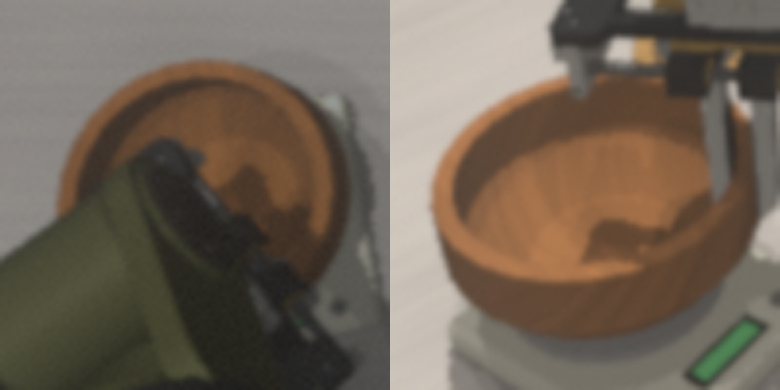

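Bowl centre is about (0.430, 0.394) against the plate at (0.431, 0.393). Lowering the last few mm slowly.

Emit:
play_rows --moves '[{"claw": 0.05,"linear": [0,0,1.5],"turn": [0,0,0]},{"claw": 0.05,"linear": [0,0,3],"turn": [0,0,0]},{"claw": 0.05,"linear": [0,0,4.5],"turn": [0,0,0]},{"claw": 0.05,"linear": [0,0,6],"turn": [0,0,0]},{"claw": 0.05,"linear": [0,0,7],"turn": [0,0,0]},{"claw": 0.05,"linear": [0,0,7.5],"turn": [0,0,0]}]'

```text
time_s: 29.68
ee_pos: [0.376, 0.3345, 0.0856]
eef_rot: [-3.141, -0.0, 2.308]
force: [0.5, -0.1, -4.5]
grip_width: 0.0133
```

Emit:
play_rows --moves '[{"claw": 0.05,"linear": [0,0,0.5],"turn": [0,0,0]},{"claw": 0.05,"linear": [0,0,0.9],"turn": [0,0,0]},{"claw": 0.05,"linear": [0,0,0.9],"turn": [0,0,0]}]'

```text
time_s: 30.05
ee_pos: [0.376, 0.3346, 0.0848]
eef_rot: [-3.141, -0.0, 2.308]
force: [0.8, -1.3, -2.8]
grip_width: 0.0128
```

Emit:
play_rows --moves '[{"claw": 0.05,"linear": [0,0,0.4],"turn": [0,0,0]},{"claw": 0.05,"linear": [0,0,0.7],"turn": [0,0,0]},{"claw": 0.05,"linear": [0,0,0.7],"turn": [0,0,0]}]'

```text
time_s: 30.42
ee_pos: [0.3761, 0.3346, 0.0843]
eef_rot: [-3.142, -0.0, 2.308]
force: [-1.4, -1.6, 0.6]
grip_width: 0.013
```

The load is transferring. Easing the grip, then opening.

Emit:
play_rows --moves '[{"claw": 0.05,"linear": [0,0,0.1],"turn": [0,0,0]},{"claw": 0.05,"linear": [0,0,0.1],"turn": [0,0,0]}]' --force 4

```text
time_s: 30.68
ee_pos: [0.3761, 0.3346, 0.0842]
eef_rot: [3.141, -0.0, 2.308]
force: [-3.0, -1.6, 1.6]
grip_width: 0.0139
```

Emit:
play_rows --moves '[{"claw": 0.2,"linear": [0,0,0],"turn": [0,0,0]},{"claw": 0.35,"linear": [0,0,0],"turn": [0,0,0]},{"claw": 0.4,"linear": [0,0,0],"turn": [0,0,0]},{"claw": 0.4,"linear": [0,0,0],"turn": [0,0,0]},{"claw": 0.4,"linear": [0,0,-15],"turn": [0,0,0]},{"claw": 0.4,"linear": [0,0,-45],"turn": [0,0,0]},{"claw": 0.4,"linear": [0,0,-90],"turn": [0,0,0]},{"claw": 0.4,"linear": [0,0,-130],"turn": [0,0,0]}]'

```text
time_s: 31.68
ee_pos: [0.3761, 0.3346, 0.217]
eef_rot: [3.14, -0.0, 2.308]
force: [0.5, 1.0, 0.0]
grip_width: 0.0375
```

```bash
python3 plan.py .4 -.1 .25 90
```

```text
t 31.675 lin [-337.7 -274.5  -33.5] turn [ 1.500e-03 -6.000e-04  7.375e-01] |d| 437.0 grip 0.0375 F [0.5 1.  0. ] q [ 0.65  0.19  1.64  0.    1.32 -0.08] ee [0.3761 0.3346 0.217 ] [ 3.14  -0.     2.308]
```

Moving the arm aside for a clear last check.

Emit:
play_rows --moves '[{"claw": 0.4,"linear": [-40,-32,-15],"turn": [0,0,0.1]},{"claw": 0.4,"linear": [-85,-68,-30],"turn": [0,0,0.2]},{"claw": 0.4,"linear": [-130,-105,-33],"turn": [0,0,0.3]},{"claw": 0.4,"linear": [-175,-142,-33],"turn": [0,0,0.4]},{"claw": 0.4,"linear": [-220,-178,-33],"turn": [0,0,0.5]},{"claw": 0.4,"linear": [-265,-215,-33],"turn": [0,0,0.6]},{"claw": 0.4,"linear": [-305,-248,-33],"turn": [0,0,0.7]},{"claw": 0.4,"linear": [-337,-274,-33],"turn": [0,0,0.737]}]'

```text
time_s: 32.67
ee_pos: [0.3996, -0.1011, 0.2507]
eef_rot: [3.139, -0.001, 1.568]
force: [-0.4, 0.5, -0.4]
grip_width: 0.0374
```

```bash
python3 - <<'E'
from h import *
t=vision.camera("top"); cv2.imwrite("pics/top23.png",t); im=vision.camera("side"); cv2.imwrite("pics/side23.png",im)
a=cv2.resize(t[190:290,60:160],(390,390),interpolation=cv2.INTER_CUBIC); b=cv2.resize(im[225:345,110:230],(390,390),interpolation=cv2.INTER_CUBIC)
for n,x0,y0,k in(("top",60,190,3.9),("side",110,225,3.25)):
    q=((proj(n,circ((.431,.393),.09,.115,72))-[x0,y0]+.5)*k-.5); print(n,q.min(0),q.max(0))
cv2.imwrite("pics/p23.png",np.hstack([a,b]))
cv2.imwrite("pics/p24.png",cv2.resize(np.hstack([im,t]),None,fx=.78,fy=.78,interpolation=cv2.INTER_AREA))
E
```

```text
top [64.08104281 62.36185067] [339.57205732 341.23302594]
side [53.47263388 64.98699376] [326.19009644 245.50734381]
```

View pics/p23.png

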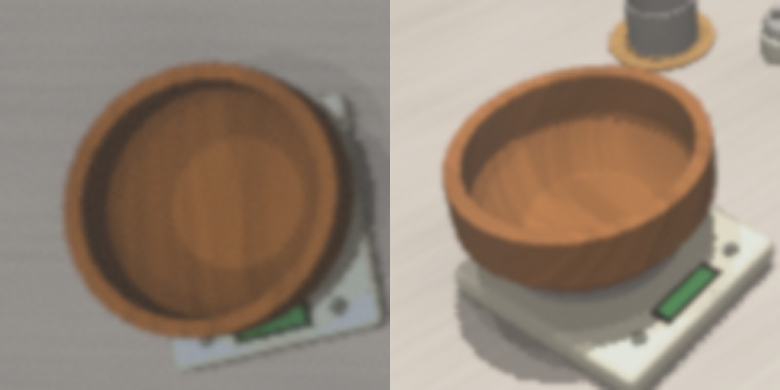

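View pics/p24.png

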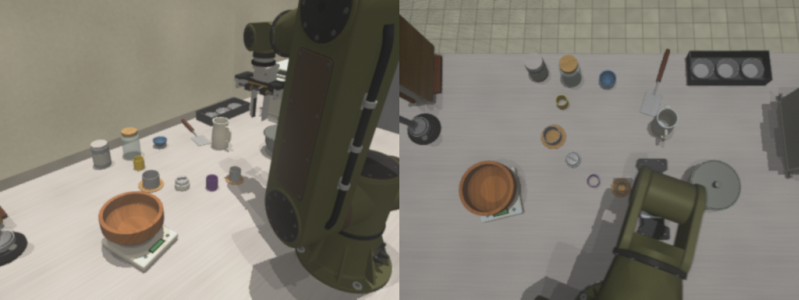

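The bowl rim (top 65–338, 62–338; side 54–325, 66–247) matches the plate-centred prediction in both views to about 1 px. The jug and timer are where they were, and the arm is clear of everything.

```bash
python3 -c "
from station import hand_in
print(hand_in())"
```

```text
the job is handed in; nothing more can be done
None
```

The pastry station is laid out and handed in after about 33 s of the 131 s. All four placements looked within tolerance in my last checks; the hand-in gave no verdict.

| Item | Last check | Tolerance |
|---|---|---|
| Large ring on large board | about 2 mm off centre, top view | 12 mm |
| Small ring on small board | about 3 mm off centre, top view | 12 mm |
| Lid on steel bowl, knob up, level | outline matches a bowl-centred lid within about 1 px (roughly 2 mm), top view | 12 mm |
| Wooden bowl on scale plate, upright | rim matches a plate-centred bowl to about 1 px, both views | 15 mm |

The bowl came down gently: the wrist force changed only from about −4 N to under +2 N. The jug and timer showed no visible shift, and the gripper was clear of everything at hand-in.

- **Small ring:** it was gripped off the middle of the pads, and the estimates disagreed (6 to 11 mm). I allowed for about 9 mm when placing it.
- **Wooden bowl:** it hung about 6 mm from where I expected it. I corrected this before lowering.
- **Lid:** I could only check it from the top, because the arm hid the steel bowl in the side view.

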